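# Complete the tinting machine's spares kit and sign it off

## Task

The blue kit tray must hold exactly one bracket, one cover and one shaft, each lying flat and straight in a bay of its own, clamped between the orange sprung jaw and the fixed stop; one part is already in, so add the two types that are missing and leave all surplus parts on the black stock mat. When the tray is complete, press the green key fully home so that it stays down and the red key pops up, leaving the amber key up. Do not disturb the other things on the bench.

Things in the scene. Friction and masses are not known exactly. Their poses are not given: they have to be found in the camera images.
- kit_mid (a point): Blue kit tray, 150 x 245 mm, fixed to the bench. This point is the centre of the middle bay's seat, 8 mm above the bench, level with all bay floors. x points across the tray from the orange jaws to the fixed stops (roughly away from the robot), y along the row of three bays (75 mm apart), z up.
- bay0_seat (a point): White bay of the blue tray, 66 mm wide, no side walls; bay order varies. Point on the bay floor under the centre of a clamped part; axes as the tray's. Fixed aluminium stop: inner face at x = +42 mm, 8 mm thick, 40 mm wide, 12 mm high. Facing it a sprung orange jaw, its face at x = -32 mm when free, 40 mm wide, 12.5 mm high, square top. Gap 74 mm, part 84 mm.
- jaw0 (a joint): Travel of bay0's sprung jaw along the bay's -x, m: 0 free, 0.010 with a part clamped, 0.015 hard stop. Takes 4 N at first, 8 N at the end. Parts go in like a battery: tilt 10 to 20 degrees, low end near the floor against the jaw, push the jaw back till it stops hard, then lower the other end inside the stop and press flat on the floor before letting go: a part left high hangs in the clamp.
- bay1_seat (a point): White bay of the blue tray, 66 mm wide, no side walls; bay order varies. Point on the bay floor under the centre of a clamped part; axes as the tray's. Fixed aluminium stop: inner face at x = +42 mm, 8 mm thick, 40 mm wide, 12 mm high. Facing it a sprung orange jaw, its face at x = -32 mm when free, 40 mm wide, 12.5 mm high, square top. Gap 74 mm, part 84 mm.
- jaw1 (a joint): Travel of bay1's sprung jaw along the bay's -x, m: 0 free, 0.010 with a part clamped, 0.015 hard stop. Takes 4 N at first, 8 N at the end. Parts go in like a battery: tilt 10 to 20 degrees, low end near the floor against the jaw, push the jaw back till it stops hard, then lower the other end inside the stop and press flat on the floor before letting go: a part left high hangs in the clamp.
- bay2_seat (a point): White bay of the blue tray, 66 mm wide, no side walls; bay order varies. Point on the bay floor under the centre of a clamped part; axes as the tray's. Fixed aluminium stop: inner face at x = +42 mm, 8 mm thick, 40 mm wide, 12 mm high. Facing it a sprung orange jaw, its face at x = -32 mm when free, 40 mm wide, 12.5 mm high, square top. Gap 74 mm, part 84 mm.
- jaw2 (a joint): Travel of bay2's sprung jaw along the bay's -x, m: 0 free, 0.010 with a part clamped, 0.015 hard stop. Takes 4 N at first, 8 N at the end. Parts go in like a battery: tilt 10 to 20 degrees, low end near the floor against the jaw, push the jaw back till it stops hard, then lower the other end inside the stop and press flat on the floor before letting go: a part left high hangs in the clamp.
- stock_top (a point): Black rubber stock mat, 205 (x) x 225 (y) x 8 mm, fixed; centre of its top. Axes parallel to the tray's.
- bracket_a_mid (a point): Steel bracket: base plate 84 x 30 x 6 mm with an upright web 56 x 8 x 30 mm along its middle (36 mm tall in all); grip it by the web, 8 mm wide. Point at its centre, 18 mm above its underside; x along its length (roughly the tray's x), z up. One of two alike, 0.06 to 0.16 kg; each lies on the stock mat or is already in the tray.
- bracket_b_mid (a point): Steel bracket: base plate 84 x 30 x 6 mm with an upright web 56 x 8 x 30 mm along its middle (36 mm tall in all); grip it by the web, 8 mm wide. Point at its centre, 18 mm above its underside; x along its length (roughly the tray's x), z up. One of two alike, 0.06 to 0.16 kg; each lies on the stock mat or is already in the tray.
- cover_a_mid (a point): Green plastic cover, a block 84 x 36 x 16 mm with black ribs; grip it across its 36 mm width. Point at its centre, 8 mm above its underside; x along its length (roughly the tray's x), z up. One of two alike, 0.06 to 0.16 kg; each lies on the stock mat or is already in the tray.
- cover_b_mid (a point): Green plastic cover, a block 84 x 36 x 16 mm with black ribs; grip it across its 36 mm width. Point at its centre, 8 mm above its underside; x along its length (roughly the tray's x), z up. One of two alike, 0.06 to 0.16 kg; each lies on the stock mat or is already in the tray.
- shaft_a_mid (a point): Brass shaft lying on its side, 84 mm long: rod of 14 mm diameter whose axis is 10 mm above its support, with a 20 x 20 mm square collar 10 mm long at each end; grip it across the rod. Point at its centre, 10 mm above its underside; x along its length (roughly the tray's x), z up. One of two alike, 0.06 to 0.16 kg; each lies on the stock mat or is already in the tray.
- shaft_b_mid (a point): Brass shaft lying on its side, 84 mm long: rod of 14 mm diameter whose axis is 10 mm above its support, with a 20 x 20 mm square collar 10 mm long at each end; grip it across the rod. Point at its centre, 10 mm above its underside; x along its length (roughly the tray's x), z up. One of two alike, 0.06 to 0.16 kg; each lies on the stock mat or is already in the tray.
- key_green_top (a point): Green key of the grey key bank (box 75 x 116 x 40 mm, three keys 36 mm apart): centre of the key's 30 (x) x 24 (y) mm top, 15 mm above the housing when up. It travels 9 mm straight down; a steady press takes about 3 N (a quick tap spikes higher), then it stops hard; pressed to the stop and let go it stays latched about 7 mm down. Row along y: red at +y, amber, green at -y.
- key_red_top (a point): Red key of the bank, latched down at the start; same shape. It springs up when another key is pressed fully home. Centre of its top.
- key_green (a joint): How far the green key is down, m: 0 up, about 0.007 latched, 0.009 at its lower stop.
- key_amber (a joint): How far the amber key is down, m: 0 up, about 0.007 latched, 0.009 at its lower stop.
- key_red (a joint): How far the red key is down, m: 0 up, about 0.007 latched, 0.009 at its lower stop.
- jar: small blue jar with white lid, 44 mm across, 55 mm tall, standing between the tray and the mat, a bystander; origin at the centre of its underside (flat tools: on the bench).
- can: paint can, 86 mm across, 100 mm tall, a bystander; origin at the centre of its underside (flat tools: on the bench).
- bottle: amber bottle with a black cap, 50 mm across, 130 mm tall, a bystander; origin at the centre of its underside (flat tools: on the bench).
- spatula: spatula lying on the bench, a bystander; origin at the centre of its underside (flat tools: on the bench).
- tape: yellow tape ring, 90 mm across, 24 mm tall, lying on the bench, a bystander; origin at the centre of its underside (flat tools: on the bench).
Things that resemble listed ones, but are neither listed nor needed, are in the scene too. Leave any yellow look-alike of the part that bears cover_a_mid alone.

How it is judged (in metres and radians):
On the way, in this order (a step that is already met when the one before it is completed fails the run):
1. the tray holds one clamped part of each type, surplus parts on the mat, green key not yet pressed (((x of bracket_a_mid in the frame of kit_mid between -0.004 and 0.004 m and z of bracket_a_mid in the frame of kit_mid between 0.015 and 0.021 m and angle between the x axis of bracket_a_mid and the x axis of kit_mid, either way round below 0.09 rad and y of bracket_a_mid in the frame of kit_mid between -0.095 and 0.095 m and angle between bracket_a_mid's own z axis and vertical below 0.09 rad and x of bracket_b_mid in the frame of stock_top between -0.11 and 0.11 m and y of bracket_b_mid in the frame of stock_top between -0.12 and 0.12 m and z of bracket_b_mid in the frame of stock_top below 0.04 m) or (x of bracket_b_mid in the frame of kit_mid between -0.004 and 0.004 m and z of bracket_b_mid in the frame of kit_mid between 0.015 and 0.021 m and angle between the x axis of bracket_b_mid and the x axis of kit_mid, either way round below 0.09 rad and y of bracket_b_mid in the frame of kit_mid between -0.095 and 0.095 m and angle between bracket_b_mid's own z axis and vertical below 0.09 rad and x of bracket_a_mid in the frame of stock_top between -0.11 and 0.11 m and y of bracket_a_mid in the frame of stock_top between -0.12 and 0.12 m and z of bracket_a_mid in the frame of stock_top below 0.04 m)) and ((x of cover_a_mid in the frame of kit_mid between -0.004 and 0.004 m and z of cover_a_mid in the frame of kit_mid between 0.005 and 0.011 m and angle between the x axis of cover_a_mid and the x axis of kit_mid, either way round below 0.09 rad and y of cover_a_mid in the frame of kit_mid between -0.095 and 0.095 m and angle between cover_a_mid's own z axis and vertical below 0.09 rad and x of cover_b_mid in the frame of stock_top between -0.11 and 0.11 m and y of cover_b_mid in the frame of stock_top between -0.12 and 0.12 m and z of cover_b_mid in the frame of stock_top below 0.04 m) or (x of cover_b_mid in the frame of kit_mid between -0.004 and 0.004 m and z of cover_b_mid in the frame of kit_mid between 0.005 and 0.011 m and angle between the x axis of cover_b_mid and the x axis of kit_mid, either way round below 0.09 rad and y of cover_b_mid in the frame of kit_mid between -0.095 and 0.095 m and angle between cover_b_mid's own z axis and vertical below 0.09 rad and x of cover_a_mid in the frame of stock_top between -0.11 and 0.11 m and y of cover_a_mid in the frame of stock_top between -0.12 and 0.12 m and z of cover_a_mid in the frame of stock_top below 0.04 m)) and ((x of shaft_a_mid in the frame of kit_mid between -0.004 and 0.004 m and z of shaft_a_mid in the frame of kit_mid between 0.007 and 0.013 m and angle between the x axis of shaft_a_mid and the x axis of kit_mid, either way round below 0.09 rad and y of shaft_a_mid in the frame of kit_mid between -0.095 and 0.095 m and x of shaft_b_mid in the frame of stock_top between -0.11 and 0.11 m and y of shaft_b_mid in the frame of stock_top between -0.12 and 0.12 m and z of shaft_b_mid in the frame of stock_top below 0.04 m) or (x of shaft_b_mid in the frame of kit_mid between -0.004 and 0.004 m and z of shaft_b_mid in the frame of kit_mid between 0.007 and 0.013 m and angle between the x axis of shaft_b_mid and the x axis of kit_mid, either way round below 0.09 rad and y of shaft_b_mid in the frame of kit_mid between -0.095 and 0.095 m and x of shaft_a_mid in the frame of stock_top between -0.11 and 0.11 m and y of shaft_a_mid in the frame of stock_top between -0.12 and 0.12 m and z of shaft_a_mid in the frame of stock_top below 0.04 m)) and value of joint jaw0 between 0.0075 and 0.0125 m and value of joint jaw1 between 0.0075 and 0.0125 m and value of joint jaw2 between 0.0075 and 0.0125 m and value of joint key_green below 0.003 m), for 0.2 s.
2. green key down, red and amber up (value of joint key_green above 0.004 m and value of joint each of key_red, key_amber below 0.002 m), for 0.2 s.
At the end, for the whole second after the job is handed in: One of each type clamped in the tray: centre within 4 mm along its bay and 3 mm in height, straight and upright within 0.09 rad, all three jaws 7.5 to 12.5 mm back; the other part of each type on the mat; green key over 4 mm down, red and amber under 2 mm down (all of step 2 and ((x of bracket_a_mid in the frame of kit_mid between -0.004 and 0.004 m and z of bracket_a_mid in the frame of kit_mid between 0.015 and 0.021 m and angle between the x axis of bracket_a_mid and the x axis of kit_mid, either way round below 0.09 rad and y of bracket_a_mid in the frame of kit_mid between -0.095 and 0.095 m and angle between bracket_a_mid's own z axis and vertical below 0.09 rad and x of bracket_b_mid in the frame of stock_top between -0.11 and 0.11 m and y of bracket_b_mid in the frame of stock_top between -0.12 and 0.12 m and z of bracket_b_mid in the frame of stock_top below 0.04 m) or (x of bracket_b_mid in the frame of kit_mid between -0.004 and 0.004 m and z of bracket_b_mid in the frame of kit_mid between 0.015 and 0.021 m and angle between the x axis of bracket_b_mid and the x axis of kit_mid, either way round below 0.09 rad and y of bracket_b_mid in the frame of kit_mid between -0.095 and 0.095 m and angle between bracket_b_mid's own z axis and vertical below 0.09 rad and x of bracket_a_mid in the frame of stock_top between -0.11 and 0.11 m and y of bracket_a_mid in the frame of stock_top between -0.12 and 0.12 m and z of bracket_a_mid in the frame of stock_top below 0.04 m)) and ((x of cover_a_mid in the frame of kit_mid between -0.004 and 0.004 m and z of cover_a_mid in the frame of kit_mid between 0.005 and 0.011 m and angle between the x axis of cover_a_mid and the x axis of kit_mid, either way round below 0.09 rad and y of cover_a_mid in the frame of kit_mid between -0.095 and 0.095 m and angle between cover_a_mid's own z axis and vertical below 0.09 rad and x of cover_b_mid in the frame of stock_top between -0.11 and 0.11 m and y of cover_b_mid in the frame of stock_top between -0.12 and 0.12 m and z of cover_b_mid in the frame of stock_top below 0.04 m) or (x of cover_b_mid in the frame of kit_mid between -0.004 and 0.004 m and z of cover_b_mid in the frame of kit_mid between 0.005 and 0.011 m and angle between the x axis of cover_b_mid and the x axis of kit_mid, either way round below 0.09 rad and y of cover_b_mid in the frame of kit_mid between -0.095 and 0.095 m and angle between cover_b_mid's own z axis and vertical below 0.09 rad and x of cover_a_mid in the frame of stock_top between -0.11 and 0.11 m and y of cover_a_mid in the frame of stock_top between -0.12 and 0.12 m and z of cover_a_mid in the frame of stock_top below 0.04 m)) and ((x of shaft_a_mid in the frame of kit_mid between -0.004 and 0.004 m and z of shaft_a_mid in the frame of kit_mid between 0.007 and 0.013 m and angle between the x axis of shaft_a_mid and the x axis of kit_mid, either way round below 0.09 rad and y of shaft_a_mid in the frame of kit_mid between -0.095 and 0.095 m and x of shaft_b_mid in the frame of stock_top between -0.11 and 0.11 m and y of shaft_b_mid in the frame of stock_top between -0.12 and 0.12 m and z of shaft_b_mid in the frame of stock_top below 0.04 m) or (x of shaft_b_mid in the frame of kit_mid between -0.004 and 0.004 m and z of shaft_b_mid in the frame of kit_mid between 0.007 and 0.013 m and angle between the x axis of shaft_b_mid and the x axis of kit_mid, either way round below 0.09 rad and y of shaft_b_mid in the frame of kit_mid between -0.095 and 0.095 m and x of shaft_a_mid in the frame of stock_top between -0.11 and 0.11 m and y of shaft_a_mid in the frame of stock_top between -0.12 and 0.12 m and z of shaft_a_mid in the frame of stock_top below 0.04 m)) and value of joint jaw0 between 0.0075 and 0.0125 m and value of joint jaw1 between 0.0075 and 0.0125 m and value of joint jaw2 between 0.0075 and 0.0125 m); the robot touches nothing.
It fails at once if a bystander (jar, can, bottle, spatula, tape) moved by more than 30 mm (distance of any of jar, can, bottle, spatula, tape from where it was at the start of the episode above 0.03 m).
It also fails if it takes over 72 s, if anything falls off the work surface, if the arm or the gripper's body presses on something with over 40 N, if the wrist force passes 120 N, or if a joint passes its speed limit or range.

## Robot

A 7-joint arm with a two-finger parallel gripper is mounted at the origin on the work surface. World frame = base frame: x ahead of the robot, y to its left, z up, the work surface at z = 0. Lengths are in mm, angles in rad, forces in N, time in s.
With the tool pointing down it reaches from about 400 to 850 mm from the base axis. Payload 6.9 kg.
Tool frame: the origin (TCP) lies on the centre line of the jaws, within the pads' length; the fingertips stand 8 mm ahead of it and the grasp point (between the pads) lies 11 mm behind it (tcp_to_tips is the distance from the TCP to the fingertips, in mm); y points along the fingers, z is the direction in which the jaws open and shut, and the axes are right-handed (so a half turn about y gives the same grasp; the last joint's range is limited). The gripper opens to 85 mm and grips with 20 to 120 N. Pads are 22 mm wide; open, the fingers measure 114 mm over their backs; the gripper's body (76 mm by 85 mm) begins 54 mm behind the grasp point. The pads swing forward as they close: fully open they stand 13 mm farther back than shut.
Start: joints at [1.413, 0.507, -0.238, 1.5, 0.126, 1.149, -0.155], TCP at [162.94, -603.376, 239.275] pointing down, gripper open.
Joint ranges: [-3.08, 3.08], [-0.24, 2.05], [-1.43, 1.35], [0, 2.5], [-1.52, 4.66], [0.17, 1.96], [-2.89, 2.89]. Speed limits (rad/s): [2.39, 2.39, 3.14, 3.14, 3.14, 3.14, 3.14].

## Interface

Orientations are given as a unit quaternion [w, x, y, z].
In Python, from plant import sense, snapshot, sign_off, tcp_to_tips gives the robot as it stands.
- The arm moves only by the tool carry_out, never from a script. Its argument "motion" is one flat list of numbers, 6 for each row, row after row: the shift along the tool's x, y, z in cm, then the turn, a rotation vector about the tool's x, y, z in rad. A call has 1 to 12 rows; each row is the pose to reach, as a shift and turn from the pose commanded when the call began, along the tool's axes at that moment; what a row does not reach only later rows make up. A row lasts 1/12 s, in which the tool goes at most 41.7 mm and 7.16 degrees, less where a joint would pass 70% of its speed; a pose out of reach is approached as far as the arm can. A call with a gripper value outside its range is refused whole. "fingers" is the finger opening in cm, from 0 to 8.54, set as the call begins (left out, the last holds). The fingers move at their own pace and stop on an object; "squeeze" is the grip in N (left out, the last holds). Time passes only in rows, so rows that repeat a pose let the fingers close. It gives the time, the measured TCP pose, the force and the opening at its end, in the units of the state.
- sense(): the state, without advancing time (a new reading comes with each control period).
- snapshot(name): name is "scene" or "top"; returns a dict with "img" (480x640x3 uint8, blue, green, red), "fx", "fy", "cx", "cy" (pixels), "R" (3x3) and "t" (3): a world point X has camera coordinates R X + t. Camera axes: x right, y down, z forward; pixel columns grow to the right and rows downward; lengths in mm; the calibration is good to about 2 mm. A picture is of the moment at which its call begins. There is no depth.
- sign_off(): hands the job in, once; it reports no verdict.
The state is a dict: "time_s": time; "joints": joint angles; "qd": joint speeds; "joint_torque": joint torques, N m; "tool_pos": TCP position; "orientation": TCP orientation; "force": force on the tool from outside, world axes, zero at the start; "moment": the same for the moment, N m; "opening": finger opening in mm.
Only numpy, scipy, OpenCV 4.12 (cv2) and the standard library are available. Lean on these libraries where they do the work, as an engineer would, in place of code of your own. Each camera call takes 0.05 s, during which the arm holds its last target.

## Working session

There is one attempt and no reset: what is moved stays moved. The work goes in short steps, Python scripts to look and compute and a tool call to move; the robot and the scene stay as the last step left them, time stands still between calls to the robot, and variables do not carry over. Pictures are saved under pics/ and viewed, and the job is handed in when it is done.

Besides the shell and the picture viewer there is one more tool, called after "Request:" as name(argument=value, ...) on one line, values as JSON. carry_out: Moves the arm, as the interface text tells. Its arguments: {"type":"object","properties":{"motion":{"type":"array","items":{"type":"number"}},"fingers":{"type":"number"},"squeeze":{"type":"number"}},"required":["motion"]}

```bash
ls; mkdir -p pics
python3 - <<'E'
from plant import sense, snapshot, tcp_to_tips
import cv2, numpy as np
print(tcp_to_tips); print(sense())
for n in ("scene","top"):
    s=snapshot(n); cv2.imwrite(f"pics/{n}0.png",s["img"]); np.savez(f"{n}0.npz",**s)
    print(n,s["fx"],s["fy"],s["cx"],s["cy"],s["R"],s["t"])
E
```

```text
pics
8.0
{'time_s': 0.0, 'joints': array([ 1.41250961,  0.50832907, -0.23756045,  1.50115748,  0.12567892,
        1.14888547, -0.15477809]), 'qd': array([ 6.49425018e-05, -9.02836814e-04, -7.69503610e-04,  1.83438386e-03,
       -7.26209744e-04,  8.68236604e-04, -2.84528059e-04]), 'joint_torque': array([ 2.84054595e-04, -6.20582128e+01, -2.18644425e+00, -2.49647856e+01,
        1.28136066e-02,  1.19000734e-02,  1.52783241e-05]), 'tool_pos': array([ 162.78218766, -602.91392503,  238.42782809]), 'orientation': array([ 0.09293232, -0.09309791,  0.70158969, -0.7003344 ]), 'force': array([-1.01518465, -0.28911418,  0.53263844]), 'moment': array([-0.05900056, -0.07165679,  0.02921721]), 'opening': 85.34480439246761}
scene 502.1509665718361 502.1509665718361 325.20483537537916 243.84843165793828 [[ 0.7046967   0.70907153 -0.02490225]
 [ 0.3969585  -0.42311394 -0.81449281]
 [-0.58807016  0.56408523 -0.57963898]] [-316.69876593 -152.19142889 1456.90031469]
top 435.2740398362707 435.2740398362707 320.67138521581387 241.10977835366984 [[-0.08811914 -0.99610903  0.00134519]
 [-0.97287409  0.08577357 -0.2148462 ]
 [ 0.21389486 -0.02024076 -0.97664697]] [  26.37606273  517.95281749 1054.76094462]
```

View pics/scene0.png

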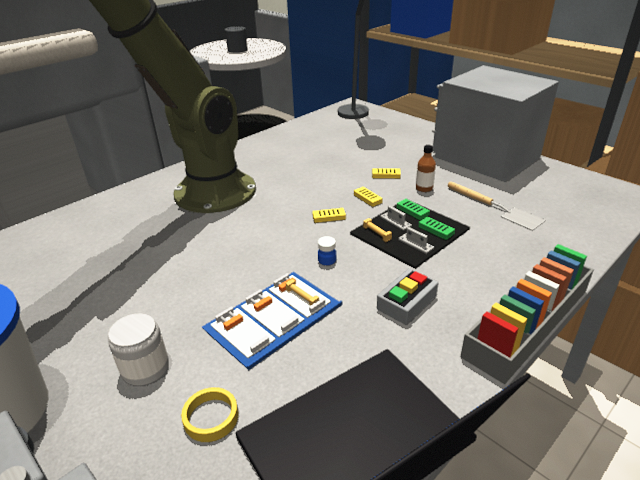

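View pics/top0.png

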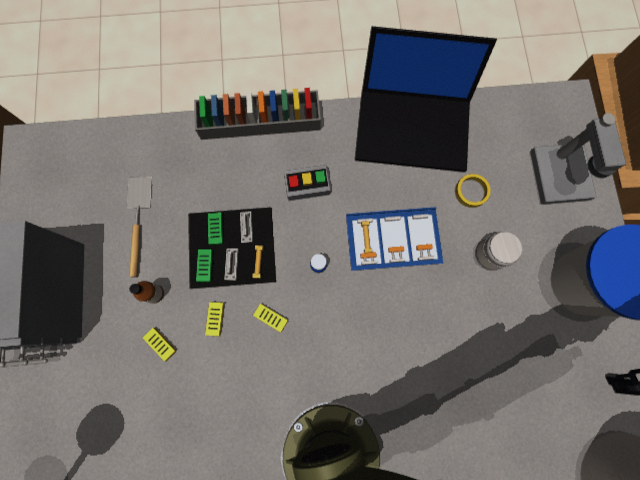

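The shaft is already clamped in the left bay at about (366,240), so a bracket and a cover are missing. I'll enlarge the working area to measure it.

```bash
cat > h.py <<'E'
import numpy as np, cv2
from plant import sense, snapshot
def load(n):
    d=np.load(n+".npz"); return {k:d[k] for k in d}
def ray(s,u,v,z):
    R,t=s["R"],s["t"]; c=-R.T@t
    d=R.T@np.array([(u-s["cx"])/s["fx"],(v-s["cy"])/s["fy"],1.0])
    return c+d*(z-c[2])/d[2]
def proj(s,X):
    p=s["R"]@np.asarray(X,float)+s["t"]; return np.array([s["fx"]*p[0]/p[2]+s["cx"],s["fy"]*p[1]/p[2]+s["cy"]])
def crop(s,u0,v0,u1,v1,k,name):
    im=s["img"][v0:v1,u0:u1]; cv2.imwrite(name,cv2.resize(im,None,fx=k,fy=k,interpolation=cv2.INTER_CUBIC))
E
python3 - <<'E'
from h import *
s=load("top0"); crop(s,180,195,280,295,6,"pics/t_mat.png"); crop(s,280,160,450,280,4.7,"pics/t_tray.png")
s=load("scene0"); crop(s,340,180,480,275,5.6,"pics/s_mat.png"); crop(s,195,265,350,370,5.1,"pics/s_tray.png")
E
```

```text
(no output)
```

View pics/t_mat.png

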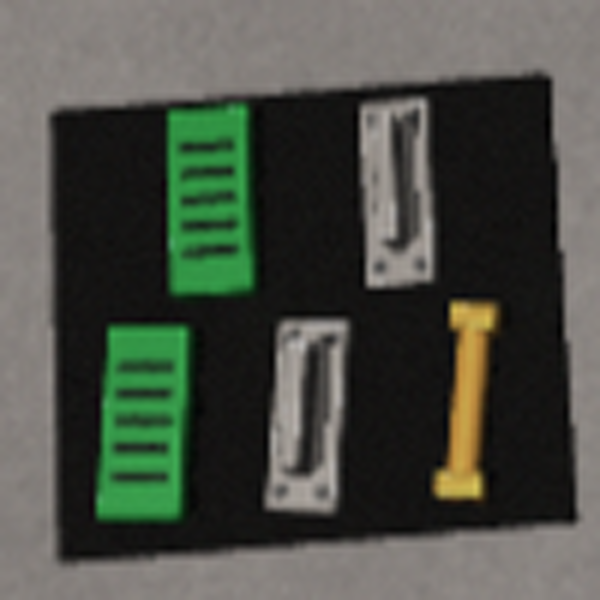

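View pics/t_tray.png

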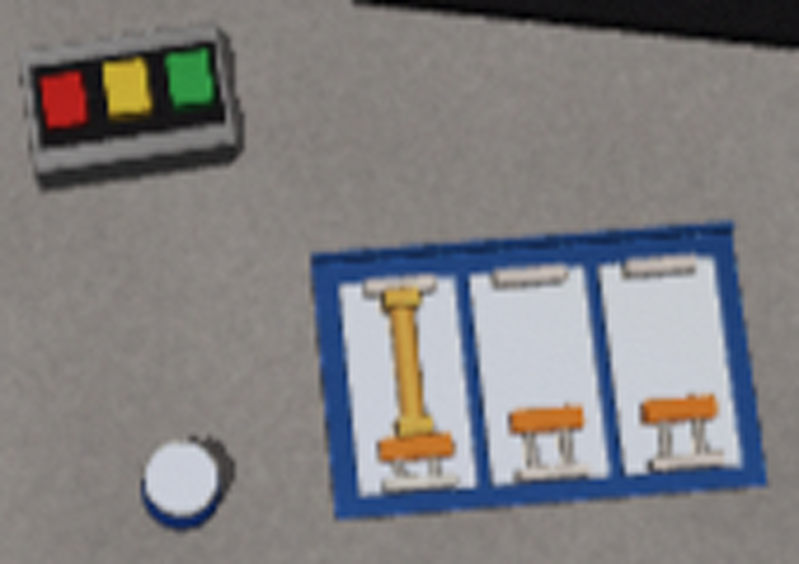

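View pics/s_mat.png

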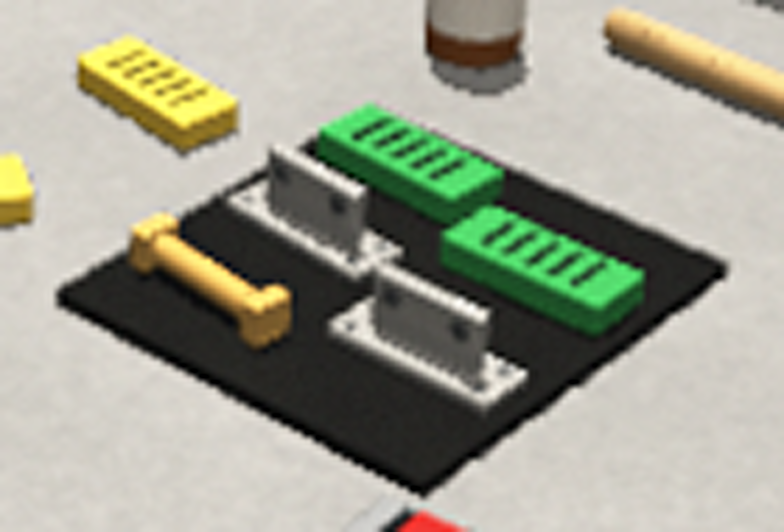

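View pics/s_tray.png

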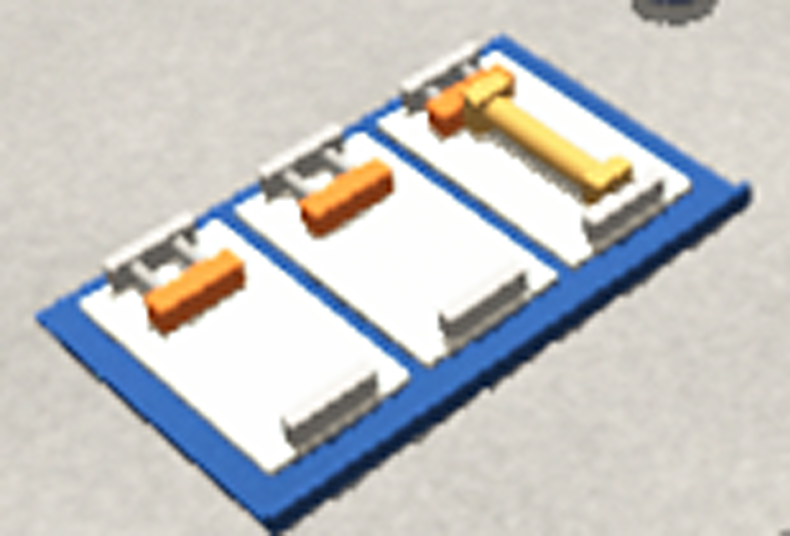

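Reading the crops:
- **Covers:** green at top px (215,228) and (204,265). The three yellow blocks, at about (215,318), (270,317) and (158,344), are decoys.
- **Brackets:** (246,227) and (231,264).
- **Bays:** the empty ones are the middle (397,240) and right (424,238). The shaft sits in the left bay.

Next I'll measure the poses.

```bash
cat > meas.py <<'E'
from h import *
def hsv(s): return cv2.cvtColor(s["img"],cv2.COLOR_BGR2HSV)
def blobs(m,amin,amax=1e9):
    cs,_=cv2.findContours(m.astype(np.uint8)*255,cv2.RETR_EXTERNAL,cv2.CHAIN_APPROX_NONE)
    return [c for c in cs if amin<=cv2.contourArea(c)<=amax]
def rectw(s,c,z):
    P=np.array([ray(s,u,v,z)[:2] for u,v in c.reshape(-1,2)],np.float32)
    (x,y),(w,h),a=cv2.minAreaRect(P)
    M=cv2.moments(P.reshape(-1,1,2)); 
    if w<h: w,h=h,w; a+=90
    a=(a+90)%180-90
    return np.round([x,y,w,h,a],1), np.round([M["m10"]/M["m00"],M["m01"]/M["m00"]],1)
E
python3 - <<'E'
from meas import *
for n in ("top0","scene0"):
    s=load(n); H=hsv(s); h,S,V=H[...,0],H[...,1],H[...,2]
    print(n)
    m=(h>100)&(h<125)&(S>150)&(V>60)
    for c in blobs(m,800):
        x,y,w,hh=cv2.boundingRect(c); print("blue",(x,y,w,hh),rectw(s,c,7))
    m=(h>50)&(h<85)&(S>120)&(V>60)
    for c in blobs(m,60,900):
        x,y,w,hh=cv2.boundingRect(c); print("green",(x,y,w,hh),rectw(s,c,24))
    m=(h>4)&(h<14)&(S>170)&(V>100)
    for c in blobs(m,30,400):
        x,y,w,hh=cv2.boundingRect(c); print("orange",(x,y,w,hh),rectw(s,c,20.5))
    m=(h>15)&(h<26)&(S>90)&(V>100)
    for c in blobs(m,60,900):
        x,y,w,hh=cv2.boundingRect(c); print("brass/yel",(x,y,w,hh),rectw(s,c,24))
    m=(V<50)
    for c in blobs(m,3000,9000):
        x,y,w,hh=cv2.boundingRect(c); print("dark",(x,y,w,hh),rectw(s,c,8))
from scipy.spatial.transform import Rotation as Ro
q=sense()["orientation"]; print(Ro.from_quat([q[1],q[2],q[3],q[0]]).as_matrix().round(3))
E
```

```text
top0
blue (590, 225, 50, 94) (array([ 391.1, -785.4,  252.3,  128.4,  -14. ]), array([ 387.9, -793.9]))
blue (347, 208, 96, 62) (array([ 520.7, -215.9,  242.3,  152.8,   89.5]), array([ 520.8, -215.4]))
blue (368, 33, 121, 65) (array([1025.9, -381.6,  341.9,  184.2,   78.5]), array([1030.4, -370.9]))
green (196, 249, 16, 33) (array([489.1, 288.3,  84.2,  37.1,  -5.3]), array([488.9, 288.3]))
green (208, 212, 14, 32) (array([586.5, 256.7,  85.2,  34.6,  -2.2]), array([586.2, 256.5]))
green (315, 170, 11, 13) (array([706. , -34.2,  32.1,  25.6,   5. ]), array([706.1, -33.9]))
green (199, 96, 7, 21) (array([943.3, 279. ,  62.4,  16.8,  -1.6]), array([941.8, 279.7]))
orange (235, 94, 6, 20) (array([944.6, 179.5,  59.6,  14.1,  -2.6]), array([943.3, 180.1]))
orange (258, 92, 7, 21) (array([9.436e+02, 1.136e+02, 6.370e+01, 1.550e+01, 3.000e-01]), array([943.7, 113.6]))
brass/yel (252, 245, 11, 33) (array([487.1, 149.5,  84.7,  19.1,  -8.8]), array([487.5, 149. ]))
brass/yel (130, 225, 9, 52) (array([544.1, 468.9, 136.2,  17.4,  -3.2]), array([544.8, 469. ]))
brass/yel (361, 221, 11, 32) (a
[... 2653 characters left out ...]
[370.6,  94.5]))
brass/yel (354, 191, 28, 16) (array([370.5, 228.6,  92.2,  44.2,  11.6]), array([378.6, 230. ]))
brass/yel (448, 182, 45, 23) (array([556.3, 447.6, 147.2,  29.1,  -2.6]), array([555.9, 447.7]))
brass/yel (372, 168, 29, 11) (array([317.5, 383.6,  81.6,  58.6,  36.9]), array([327.7, 371.5]))
brass/yel (590, 155, 21, 17) (array([748.6, 864.3, 136.2,  37.7,  86.5]), array([748.9, 853.6]))
brass/yel (381, 93, 57, 29) (array([ 6.630e+01,  8.979e+02,  2.477e+02,  1.991e+02, -2.000e-01]), array([ 41.7, 886.1]))
brass/yel (632, 51, 8, 18) (array([ 443.1, 2041.8,  297.6,   28. ,  -71.6]), array([ 454.3, 2013.8]))
[[-0.965 -0.     0.261]
 [-0.261  0.002 -0.965]
 [ 0.    -1.    -0.002]]
```

Run:
```python
from meas import *
T=load("top0"); S_=load("scene0")
def tri(a,b):
    A=[];B=[]
    for s,(u,v) in ((T,a),(S_,b)):
        R,t=s["R"],s["t"]
        A+= [R[0]-(u-s["cx"])/s["fx"]*R[2], R[1]-(v-s["cy"])/s["fy"]*R[2]]
        B+= [-(t[0]-(u-s["cx"])/s["fx"]*t[2]), -(t[1]-(v-s["cy"])/s["fy"]*t[2])]
    X,r,_,_=np.linalg.lstsq(np.array(A),np.array(B),rcond=None); return X.round(1),np.sqrt(r)
for n,s,z in (("top",T,20.5),("scene",S_,20.5)):
    H=hsv(s); h,S,V=H[...,0],H[...,1],H[...,2]
    m=(h>4)&(h<18)&(S>170)&(V>80)
    for c in blobs(m,8,400):
        x,y,w,hh=cv2.boundingRect(c)
        if (n=="top" and 350<x<450 and 200<y<270) or (n=="scene" and 200<x<350 and 260<y<380): print(n,"orange",(x,y,w,hh),rectw(s,c,z))
    # white bays
    m=(S<60)&(V>190)
    for c in blobs(m,200,4000):
        x,y,w,hh=cv2.boundingRect(c)
        print(n,"white",(x,y,w,hh),rectw(s,c,8))
# brackets: bright pixels inside mat
H=hsv(T); m=(H[...,1]<70)&(H[...,2]>95); mm=np.zeros_like(m); mm[211:285,192:272]=1
m=cv2.morphologyEx((m&mm).astype(np.uint8),cv2.MORPH_CLOSE,np.ones((7,7)))
for c in blobs(m,60): print("bracket",cv2.boundingRect(c),rectw(T,c,14))
# coarse fine edges of tray corners in top, approxPoly
m=((hsv(T)[...,0]>100)&(hsv(T)[...,0]<125)&(hsv(T)[...,1]>150)&(hsv(T)[...,2]>60)).astype(np.uint8)
for c in blobs(m,800):
    x,y,w,h=cv2.boundingRect(c)
    if 340<x<360: 
        p=cv2.approxPolyDP(c,5,True).reshape(-1,2); print(p, [ray(T,*q,8)[:2].round(1) for q in p])
H=hsv(S_);m=((H[...,0]>100)&(H[...,0]<125)&(H[...,1]>120)&(H[...,2]>60))
for c in blobs(m,800):
    x,y,w,h=cv2.boundingRect(c)
    if 200<x<210: 
        p=cv2.approxPolyDP(cv2.convexHull(c),3,True).reshape(-1,2); print(p, [ray(S_,*q,8)[:2].round(1) for q in p])
```

```text
top orange (361, 252, 15, 6) (array([ 480. , -140.2,   37.7,   12.1,   89.8]), array([ 479.4, -140.7]))
top orange (389, 247, 15, 5) (array([ 488.3, -215.3,   38.1,   10.4,  -89.2]), array([ 488.2, -215.6]))
top orange (417, 245, 15, 5) (array([ 487.5, -289.3,   38.2,   10.4,  -89.8]), array([ 487.3, -289.2]))
top white (353, 221, 18, 44) (array([ 5.172e+02, -1.275e+02,  1.182e+02,  3.740e+01, -4.000e-01]), array([ 520.7, -120.3]))
top white (369, 220, 12, 43) (array([ 516.8, -161.7,  115.5,   22.7,   -0.6]), array([ 522.3, -163.2]))
top white (380, 217, 29, 46) (array([ 5.167e+02, -2.157e+02,  1.187e+02,  6.440e+01, -2.000e-01]), array([ 523.3, -215.8]))
top white (408, 215, 29, 45) (array([ 516.5, -291. ,  119.4,   63.9,   -0.6]), array([ 522.8, -290.4]))
top white (0, 75, 37, 48) (array([1020.3,  812.4,  149.2,  103.5,   -0. ]), array([1031.9,  806.5]))
top white (35, 71, 63, 51) (array([1020.2,  668.7,  174.3,  149.3,   90. ]), array([1020. ,  668.6]))
top white (99, 66, 62, 51) (array([1020.4,  489.9,  174.9,  149.4,  -90. ]), array([1020.1,  490.1]))
top white (162, 61, 61, 51)
[... 3042 characters left out ...]
 96, 26) (array([-1196. ,   977.1,   509.2,   495.6,   -24.6]), array([-1177.5,   965.8]))
scene white (0, 30, 92, 24) (array([-2250.9,   362.7,   546.4,   233.5,   -89.3]), array([-2272.9,   363.4]))
bracket (224, 248, 14, 32) (array([488.7, 220.3,  83. ,  29.3,  -6.5]), array([488.7, 220.3]))
bracket (240, 211, 12, 32) (array([5.849e+02, 1.762e+02, 8.480e+01, 2.910e+01, 5.000e-01]), array([584.9, 176.2]))
[[435 208]
 [348 214]
 [352 269]
 [442 262]] [array([ 593.2, -337.3]), array([ 597.1, -100.5]), array([446.8, -95.7]), array([ 444.5, -334.3])]
[[341 302]
 [248 369]
 [202 327]
 [293 272]] [array([ 597.4, -100.5]), array([ 599.8, -345.3]), array([ 448.8, -343.3]), array([ 450.1, -102.5])]
```

```bash
cat > g.py <<'E'
import sys,json,numpy as np
from scipy.spatial.transform import Rotation as Ro
from plant import sense
F="cmd.json"
R0=np.array([[-1,0,0],[0,0,-1],[0,-1,0]],float)
def Rt(yaw,tilt): return Ro.from_euler("z",yaw,degrees=True)*Ro.from_euler("y",-tilt,degrees=True)*Ro.from_matrix(R0)
def get():
    d=json.load(open(F)); return np.array(d["p"]),Ro.from_quat(d["q"])
def put(p,R): json.dump({"p":list(p),"q":list(R.as_quat())},open(F,"w"))
def meas():
    s=sense(); q=s["orientation"]; return s,np.array(s["tool_pos"]),Ro.from_quat([q[1],q[2],q[3],q[0]])
def to(x,y,z,yaw,tilt):
    p,R=get(); T=Rt(yaw,tilt)
    return R.inv().apply(np.array([x,y,z])-p)/10,(R.inv()*T).as_rotvec()
def applied(v):
    p,R=get(); put(p+R.apply(np.array(v[:3])*10),R*Ro.from_rotvec(v[3:]))
def status():
    s,pm,Rm=meas(); p,R=get()
    print("t %.2f"%s["time_s"],"cmd",p.round(1),"meas",pm.round(1),"rot err deg",np.degrees((R.inv()*Rm).as_rotvec()).round(2),"F",np.round(s["force"],1),"M",np.round(s["moment"],2),"open %.1f"%s["opening"])
if __name__=="__main__":
    if sys.argv[1]=="init":
        put([162.94,-603.376,239.275],Rt(15.0,0)); status()
    elif sys.argv[1]=="to":
        a=list(map(float,sys.argv[2:])); s,r=to(*a); print("shift cm",s.round(2),"turn",r.round(4),"rot deg",round(float(np.degrees(np.linalg.norm(r))),1))
    elif sys.argv[1]=="ap": applied(list(map(float,sys.argv[2:]))); status()
    else: status()
E
python3 g.py init; python3 g.py to 420 -320 240 0 0; python3 g.py to 585 176 150 0 0
```

```text
t 0.10 cmd [ 162.9 -603.4  239.3] meas [ 162.8 -603.   238.5] rot err deg [-0.09 -0.12 -0.  ] F [ 0.3 -0.1 -0.4] M [-0.05 -0.04 -0.01] open 85.5
shift cm [-32.16  -0.07 -20.72] turn [0.     0.2618 0.    ] rot deg 15.0
shift cm [-60.94   8.93 -64.36] turn [0.     0.2618 0.    ] rot deg 15.0
```

Request:
carry_out(motion=[-8,0,-5,0,0.06,0,-16,0,-10,0,0.13,0,-24,0,-15,0,0.2,0,-32.2,0,-20.7,0,0.2618,0,-36,0.5,-27,0,0.2618,0,-40,1,-34,0,0.2618,0,-44,2,-40,0,0.2618,0,-48,3,-46,0,0.2618,0,-52,4,-52,0,0.2618,0,-56,4.5,-57,0,0.2618,0,-59,5,-61,0,0.2618,0,-61,5,-64.4,0,0.2618,0], fingers=3.5, squeeze=60)

```text
time_s: 1.1
tool_pos: [426.9, -183.2, 218.8]
orientation: [-0.001, 0.001, -0.707, 0.707]
force: [0.3, -0.6, -0.5]
opening: 34.6
```

```bash
cat >> g.py <<'E'
if sys.argv[1]=="sync":
    s,pm,Rm=meas(); put(pm,Rm); print(pm.round(1),Rm.as_matrix().round(3).tolist())
E
python3 g.py sync; python3 g.py to 585 176 130 0.5 0
```

```text
t 1.10 cmd [ 162.9 -603.4  239.3] meas [ 426.9 -183.2  218.8] rot err deg [-0.00e+00  1.49e+01 -1.00e-02] F [ 0.3 -0.6 -0.5] M [-0.04 -0.    0.07] open 34.6
[ 426.9 -183.2  218.8] [[-1.0, -0.0, 0.002], [-0.002, -0.0, -1.0], [0.0, -1.0, 0.0]]
shift cm [-15.87   8.88 -35.89] turn [-0.     -0.007   0.0002] rot deg 0.4
```

Request:
carry_out(motion=[-3,0,-4,0,0,0,-6,2,-8,0,0,0,-9,4,-13,0,0,0,-11,6,-18,0,0,0,-13,8,-23,0,0,0,-15.9,8.9,-27,0,0,0,-15.9,8.9,-31,0,0,0,-15.9,8.9,-35.9,0,-0.007,0,-15.9,8.9,-35.9,0,-0.007,0,-15.9,8.9,-35.9,0,-0.007,0,-15.9,8.9,-35.9,0,-0.007,0,-15.9,8.9,-35.9,0,-0.007,0])

```text
time_s: 2.1
tool_pos: [584.2, 177.4, 129.2]
orientation: [0.004, -0.006, 0.707, -0.707]
force: [0.0, -1.1, -0.1]
opening: 34.9
```

```bash
python3 g.py sync
python3 - <<'E'
from h import *
for n in ("top","scene"):
    s=snapshot(n); np.savez(n+"1.npz",**s); cv2.imwrite(f"pics/{n}1.png",s["img"])
    p=sense()["tool_pos"]; print(n,proj(s,p),proj(s,p-np.array([0,0,8])))
s=load("scene1"); crop(s,330,110,490,270,3.7,"pics/s1c.png")
s=load("top1"); crop(s,170,180,290,300,5,"pics/t1c.png")
E
```

```text
t 2.10 cmd [ 426.9 -183.2  218.8] meas [584.2 177.4 129.2] rot err deg [-0.06 -0.71 -0.08] F [ 0.  -1.1 -0.1] M [-0.03  0.01  0.02] open 34.9
[584.2 177.4 129.2] [[-1.0, -0.002, 0.014], [-0.014, 0.001, -1.0], [0.002, -1.0, -0.001]]
top [238.21666508 214.79672212] [238.8213014  215.69838306]
scene [420.21990394 200.13629391] [419.92121246 203.18381833]
```

View pics/s1c.png

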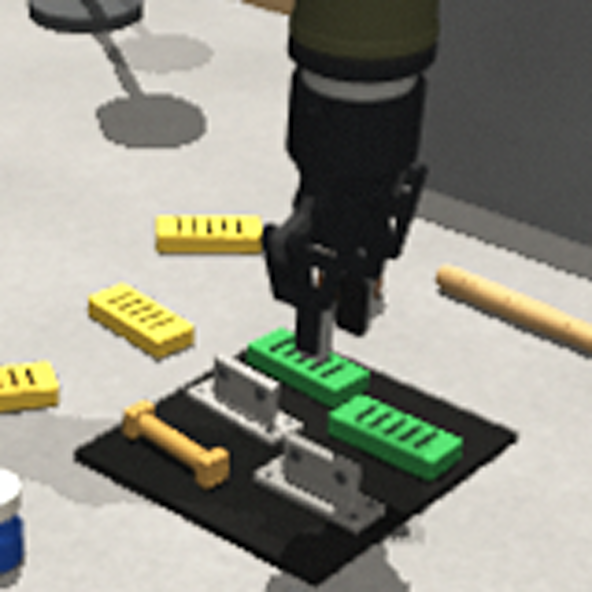

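View pics/t1c.png

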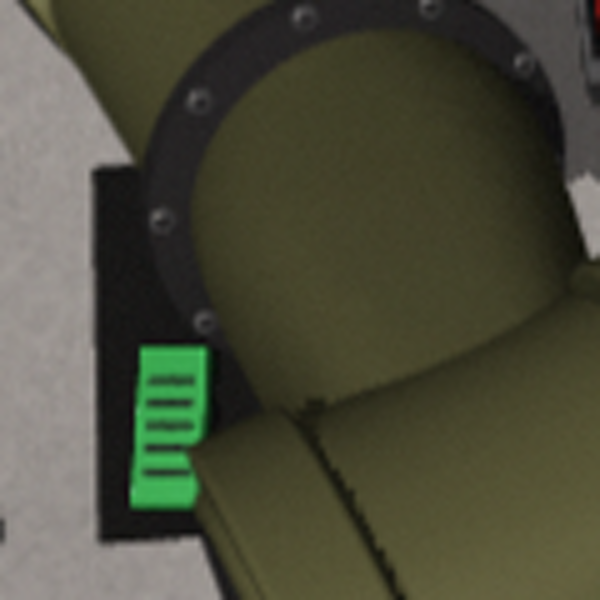

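The crop shows the fingertips at about px (420,202). That agrees with the projected tips at (420,203), 8 mm ahead of the TCP. The bracket I want has its web top mid at about px (418,230). I'll check that against my estimate.

```bash
python3 - <<'E'
from h import *
s=load("scene1"); t=load("top0")
print(proj(s,[585,176.2,44]))
print("ray z44",ray(s,417.8,230.5,44))
crop(s,395,215,455,260,12,"pics/s1d.png")
E
python3 g.py to 585 176 27 0.5 0
```

```text
[418.03490225 231.00190152]
ray z44 [583.32152622 177.53816691  44.        ]
shift cm [-0.1  10.22  0.16] turn [0.0011 0.0054 0.0015] rot deg 0.3
```

View pics/s1d.png

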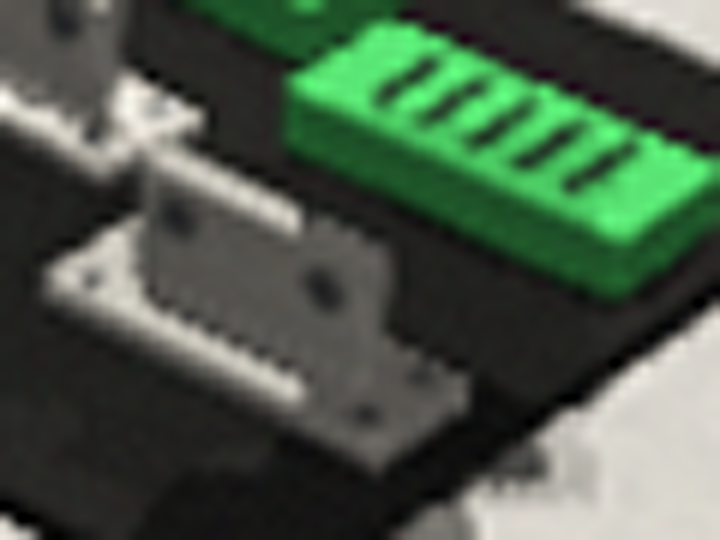

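Request:
carry_out(motion=[0,3,0.1,0,0,0,0,6,0.1,0,0,0,0,8,0.1,0,0,0,0,9.5,0.1,0,0,0,0,10.2,0.1,0,0,0,0,10.2,0.1,0,0,0,0,10.2,0.1,0,0,0])

```text
time_s: 2.78
tool_pos: [585.4, 172.0, 28.6]
orientation: [-0.003, 0.002, -0.707, 0.707]
force: [-0.4, 0.2, 0.8]
opening: 34.7
```

Request:
carry_out(motion=[0,0,0,0,0,0,0,0,0,0,0,0,0,0,0,0,0,0,0,0,0,0,0,0,0,0,0,0,0,0,0,0,0,0,0,0], fingers=0, squeeze=100)

```text
time_s: 3.28
tool_pos: [585.8, 173.3, 29.6]
orientation: [0.004, -0.002, 0.707, -0.707]
force: [-1.6, -0.4, 7.2]
opening: 6.0
```

```bash
python3 g.py sync
```

```text
t 3.28 cmd [584.2 177.4 129.2] meas [585.8 173.3  29.6] rot err deg [0.04 0.3  0.22] F [-1.6 -0.4  7.2] M [-0.17  0.18 -0.06] open 6.0
[585.8 173.3  29.6] [[-1.0, 0.002, 0.009], [-0.009, 0.0, -1.0], [-0.002, -1.0, -0.0]]
```

Request:
carry_out(motion=[0,0,0,0,0,0,0,0,0,0,0,0,0,0,0,0,0,0])

```text
time_s: 3.53
tool_pos: [585.8, 173.3, 29.6]
orientation: [0.004, -0.002, 0.707, -0.707]
force: [-1.3, -0.5, 7.6]
opening: 5.9
```

```bash
python3 g.py st
python3 - <<'E'
from h import *
s=snapshot("scene"); np.savez("scene2.npz",**s); crop(s,370,150,470,260,5.4,"pics/s2.png")
E
```

```text
t 3.53 cmd [585.8 173.3  29.6] meas [585.8 173.3  29.6] rot err deg [ 0. -0.  0.] F [-1.3 -0.5  7.6] M [-0.16  0.13  0.  ] open 5.9
```

View pics/s2.png

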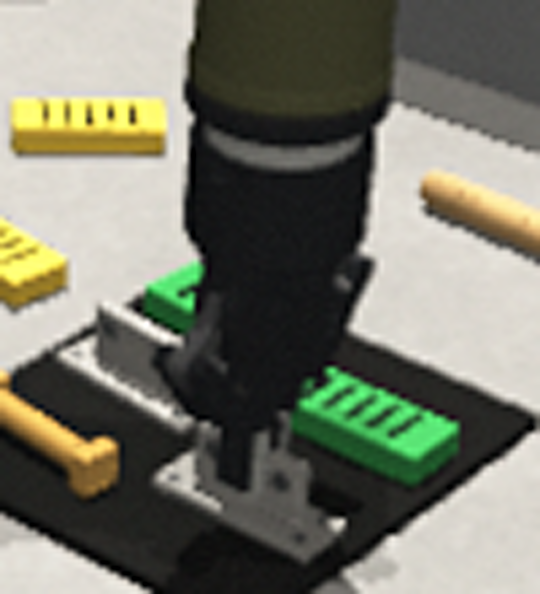

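```bash
cat >> g.py <<'E'
KX,KY,KYAW=526.0,-217.0,-0.5
def tcp(by,xb,zb,th,a,h):
    t=np.radians(th); c,s=np.cos(t),np.sin(t)
    x=xb+(42+a)*c-h*s; z=8+zb+(42+a)*s+h*c
    yw=np.radians(KYAW); return KX+np.cos(yw)*x-np.sin(yw)*by, KY+np.sin(yw)*x+np.cos(yw)*by, z
if sys.argv[1]=="pl":   # bay_y xb zb tilt a h
    a=list(map(float,sys.argv[2:])); P=tcp(*a); print("target",np.round(P,1)); s,r=to(*P,KYAW,a[3]); print("shift cm",s.round(2),"turn",r.round(4))
E
python3 g.py to 585.8 173.3 135 0 0
```

```text
shift cm [ -0.02 -10.54  -0.  ] turn [ 0.0003  0.0089 -0.0023] rot deg 0.5
```

Request:
carry_out(motion=[0,-1,0,0,0,0,0,-2.5,0,0,0,0,0,-4.5,0,0,0,0,0,-7,0,0,0,0,0,-9.5,0,0,0,0,0,-11.5,0,0,0,0,0,-12,0,0,0,0])

```text
time_s: 4.17
tool_pos: [586.5, 174.0, 152.5]
orientation: [0.005, -0.001, 0.708, -0.706]
force: [1.1, 0.8, -0.2]
opening: 5.8
```

```bash
python3 g.py sync;  python3 g.py pl 0 -27 80 15 1.1 21.6
```

```text
t 4.17 cmd [585.8 173.3  29.6] meas [586.5 174.  152.5] rot err deg [-0.09 -0.01  0.2 ] F [ 1.1  0.8 -0.2] M [ 0.06 -0.1  -0.01] open 5.8
[586.5 174.  152.5] [[-1.0, 0.006, 0.009], [-0.009, 0.002, -1.0], [-0.006, -1.0, -0.002]]
t 4.17 cmd [586.5 174.  152.5] meas [586.5 174.  152.5] rot err deg [0. 0. 0.] F [ 1.1  0.8 -0.2] M [ 0.06 -0.1  -0.01] open 5.8
target [ 535.  -217.1  120. ]
shift cm [ 5.52  3.14 39.07] turn [0.0043 0.0175 0.2561]
```

Request:
carry_out(motion=[0.5,0,2.5,0,0,0,1,0,6,0,0,0,1.5,0,10,0,0,0.05,2,0,14,0,0,0.1,2.5,0.5,18,0,0,0.15,3,1,22,0,0,0.2,3.5,1.5,26,0,0.017,0.256,4,2,30,0,0.017,0.256,4.5,2.5,33.5,0,0.017,0.256,5,3,36.5,0,0.017,0.256,5.5,3.1,39.1,0,0.017,0.256,5.5,3.1,39.1,0,0.017,0.256])

```text
time_s: 5.17
tool_pos: [530.7, -225.5, 115.8]
orientation: [-0.083, -0.095, -0.701, 0.702]
force: [0.1, 0.6, -1.4]
opening: 6.1
```

Request:
carry_out(motion=[0,0,0,0,0,0,0,0,0,0,0,0,0,0,0,0,0,0,0,0,0,0,0,0])

```text
time_s: 5.5
tool_pos: [533.9, -216.6, 117.2]
orientation: [0.088, 0.092, 0.702, -0.701]
force: [-0.0, 0.3, -0.4]
opening: 5.8
```

```bash
python3 g.py sync;  python3 g.py pl 0 -27 80 15 1.1 21.6
python3 - <<'E'
from h import *
for n in ("top","scene"):
    s=snapshot(n); np.savez(n+"3.npz",**s)
    if n=="scene": crop(s,190,210,360,370,4,"pics/s3.png")
E
```

```text
t 5.50 cmd [586.5 174.  152.5] meas [ 533.9 -216.6  117.2] rot err deg [ 0.08  0.82 14.35] F [-0.   0.3 -0.4] M [0.01 0.39 0.06] open 5.8
[ 533.9 -216.6  117.2] [[-0.967, 0.253, -0.005], [0.006, 0.001, -1.0], [-0.253, -0.967, -0.002]]
t 5.50 cmd [ 533.9 -216.6  117.2] meas [ 533.9 -216.6  117.2] rot err deg [0. 0. 0.] F [-0.   0.3 -0.4] M [0.01 0.39 0.06] open 5.8
target [ 535.  -217.1  120. ]
shift cm [-0.18 -0.24  0.04] turn [0.0032 0.0027 0.0057]
```

View pics/s3.png

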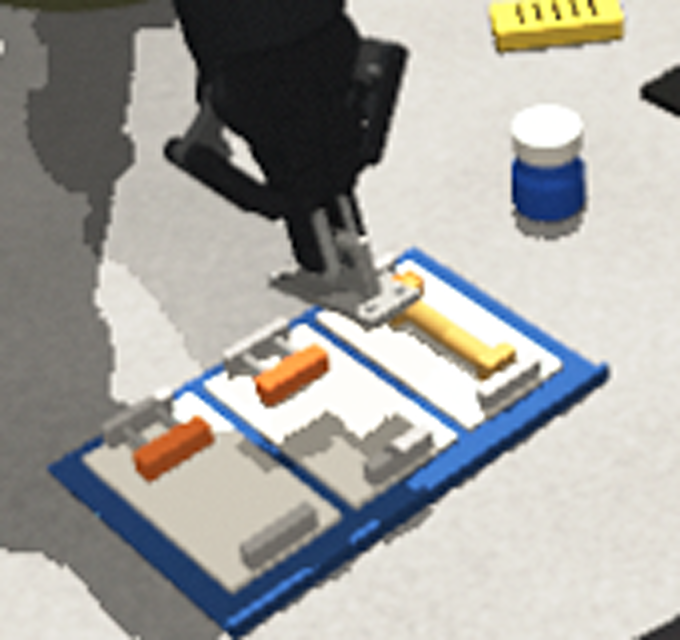

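```bash
cat > chk.py <<'E'
from h import *
from scipy.spatial.transform import Rotation as Ro
def corners(p,R,a,h,w,hh,L=84):
    # part axes: x=-toolx, y=-toolz, z=-tooly
    M=R.as_matrix(); X,Y,Z=-M[:,0],-M[:,2],-M[:,1]
    return {(sx,sy,k):p+(-a+sx*L/2)*X+sy*w/2*Y+(-h+k*hh)*Z for sx in(-1,1) for sy in(-1,1) for k in(0,1)}
E
python3 - <<'E'
from chk import *
s=load("scene3")
import sys; sys.argv=["g","x"]
from g import meas
_,p,R=meas()
for k,X in corners(p,R,1.1,21.6,30,6).items(): 
    u=proj(s,X); print(k,X.round(0),((u-[190,210])*4).round(0))
E
```

```text
(-1, -1, 0) [ 498. -232.   85.] [270. 286.]
(-1, -1, 1) [ 496. -232.   91.] [267. 276.]
(-1, 1, 0) [ 498. -202.   85.] [318. 258.]
(-1, 1, 1) [ 496. -202.   91.] [315. 248.]
(1, -1, 0) [ 579. -232.  107.] [375. 329.]
(1, -1, 1) [ 577. -232.  112.] [372. 318.]
(1, 1, 0) [ 579. -202.  107.] [424. 298.]
(1, 1, 1) [ 578. -202.  113.] [421. 287.]
```

The projected plate corners match the picture, e.g. the far corner predicted at crop (375,329) is seen at about (375,325). So the bracket sits in the hand as modelled, and I can lower it.

```bash
python3 g.py pl 0 -27 4 15 1.1 21.6
```

```text
t 5.60 cmd [ 533.9 -216.6  117.2] meas [ 533.9 -217.   117.3] rot err deg [0.02 0.02 0.  ] F [ 0.3  0.7 -0.8] M [0.03 0.32 0.03] open 6.1
target [ 535.  -217.1   44. ]
shift cm [1.75 7.11 0.06] turn [0.0032 0.0027 0.0057]
```

Request:
carry_out(motion=[0.3,1.5,0,0,0,0,0.7,3.2,0,0,0,0,1.2,4.9,0,0,0,0.005,1.5,6.2,0,0,0,0.005,1.7,6.9,0,0,0,0.005,1.75,7.1,0,0,0,0.005,1.75,7.1,0,0,0,0.005,1.75,7.1,0,0,0,0.005,1.75,7.1,0,0,0,0.005])

```text
time_s: 6.35
tool_pos: [535.2, -218.2, 44.9]
orientation: [0.09, 0.095, 0.701, -0.701]
force: [-0.1, -0.0, -1.2]
opening: 5.6
```

```bash
python3 g.py sync;  python3 g.py pl 0 -27 4 15 1.1 21.6;  python3 g.py pl 0 -40 2 15 1.1 21.6
```

```text
t 6.35 cmd [ 533.9 -216.6  117.2] meas [ 535.2 -218.2   44.9] rot err deg [0.08 0.12 0.36] F [-0.1 -0.  -1.2] M [0.01 0.31 0.05] open 5.6
[ 535.2 -218.2   44.9] [[-0.966, 0.259, -0.008], [0.008, -0.0, -1.0], [-0.259, -0.966, -0.002]]
t 6.35 cmd [ 535.2 -218.2   44.9] meas [ 535.2 -218.2   44.9] rot err deg [0. 0. 0.] F [-0.1 -0.  -1.2] M [0.01 0.31 0.05] open 5.6
target [ 535.  -217.1   44. ]
shift cm [ 0.04  0.08 -0.12] turn [ 0.0018  0.0005 -0.0006]
t 6.35 cmd [ 535.2 -218.2   44.9] meas [ 535.2 -218.2   44.9] rot err deg [0. 0. 0.] F [-0.1 -0.  -1.2] M [0.01 0.31 0.05] open 5.6
target [ 522. -217.   42.]
shift cm [ 1.35 -0.07 -0.12] turn [ 0.0018  0.0005 -0.0006]
```

Request:
carry_out(motion=[0.3,0,0,0,0,0,0.6,0,0,0,0,0,0.9,0,0,0,0,0,1.2,0,0,0,0,0,1.4,-0.07,0,0,0,0,1.4,-0.07,0,0,0,0,1.4,-0.07,0,0,0,0])

```text
time_s: 6.93
tool_pos: [519.7, -218.0, 40.6]
orientation: [0.088, 0.094, 0.702, -0.701]
force: [-1.6, -0.8, -1.2]
opening: 5.5
```

```bash
cp cmd.json c0.json; python3 g.py ap 1.4 -0.07 0 0 0 0;  python3 g.py pl 0 -45 1.5 15 1.1 21.6
```

```text
t 6.93 cmd [ 521.5 -218.1   41.9] meas [ 519.7 -218.    40.6] rot err deg [-0.04  0.04 -0.21] F [-1.6 -0.8 -1.2] M [0.05 0.33 0.01] open 5.5
t 6.93 cmd [ 521.5 -218.1   41.9] meas [ 519.7 -218.    40.6] rot err deg [-0.04  0.04 -0.21] F [-1.6 -0.8 -1.2] M [0.05 0.33 0.01] open 5.5
target [ 517.  -216.9   41.5]
shift cm [ 0.44 -0.08 -0.12] turn [ 0.0018  0.0005 -0.0006]
```

Request:
carry_out(motion=[0,0,0,0,0,0,0,0,0,0,0,0])

```text
time_s: 7.1
tool_pos: [520.2, -218.0, 40.7]
orientation: [0.089, 0.094, 0.702, -0.701]
force: [-0.5, 0.1, -1.0]
opening: 6.0
```

```bash
python3 g.py st
python3 - <<'E'
from h import *
for n in ("top","scene"):
    s=snapshot(n); np.savez(n+"4.npz",**s)
    if n=="scene": crop(s,220,260,340,350,6.6,"pics/s4.png")
    else: crop(s,340,195,450,275,7,"pics/t4.png")
E
```

```text
t 7.10 cmd [ 521.5 -218.1   41.9] meas [ 520.2 -218.    40.7] rot err deg [-0.04  0.03 -0.17] F [-0.5  0.1 -1. ] M [0.02 0.38 0.05] open 6.0
```

View pics/s4.png

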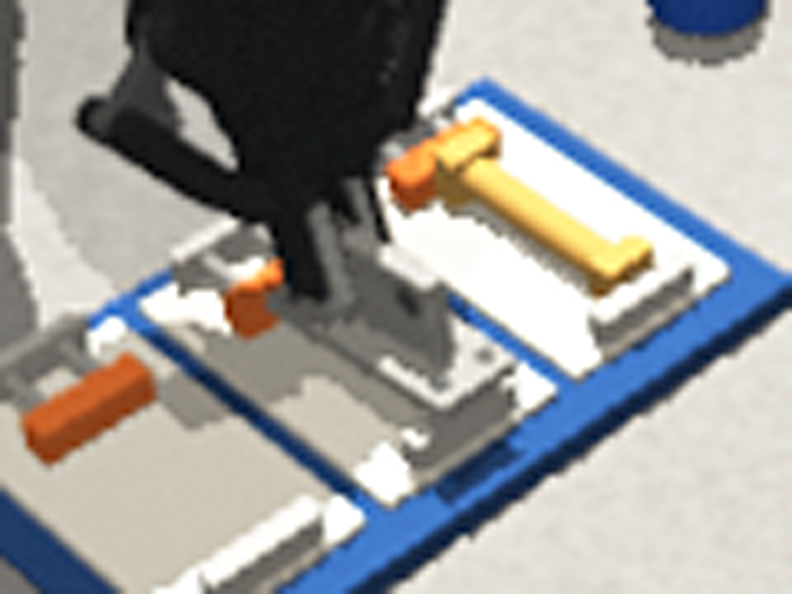

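View pics/t4.png

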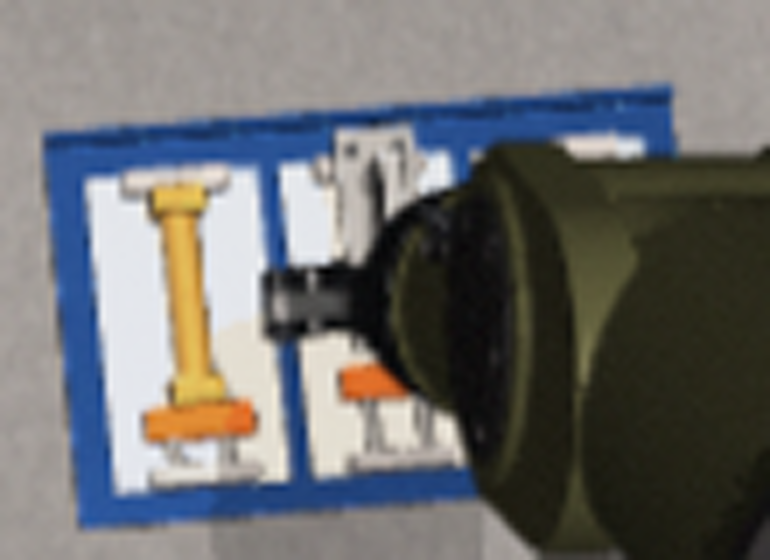

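Run:
```python
from chk import *
import sys; sys.argv=["g","x"]
from g import meas
s,p,R=meas(); S=load("scene4"); T=load("top4")
for k,X in corners(p,R,1.1,21.6,30,6).items(): 
    print(k,X.round(1),((proj(S,X)-[220,260])*6.6).round(0),((proj(T,X)-[340,195])*7).round(0))
print(ray(T,393,213.1,36), ray(T,*(np.array([372,380])/7+[340,195]),20.5))
H=cv2.cvtColor(T["img"],cv2.COLOR_BGR2HSV); m=(H[...,0]>4)&(H[...,0]<18)&(H[...,1]>170)&(H[...,2]>80); 
ys,xs=np.nonzero(m[240:262,380:410]); print(xs.min()+380,xs.max()+380,ys.min()+240,ys.max()+240)
```

```text
(-1, -1, 0) [ 484.3 -232.6    8.8] [245. 314.] [433. 389.]
(-1, -1, 1) [ 482.7 -232.6   14.6] [239. 297.] [437. 390.]
(-1, 1, 0) [ 484.5 -202.6    8.9] [319. 267.] [355. 395.]
(-1, 1, 1) [ 483.  -202.6   14.7] [314. 251.] [358. 396.]
(1, -1, 0) [ 565.4 -233.3   30.4] [407. 390.] [418. 167.]
(1, -1, 1) [ 563.9 -233.3   36.2] [403. 373.] [421. 167.]
(1, 1, 0) [ 565.7 -203.3   30.5] [484. 340.] [339. 173.]
(1, 1, 1) [ 564.1 -203.3   36.3] [479. 323.] [342. 173.]
[ 581.31505655 -216.45729191   36.        ] [ 487.48309185 -207.7018734    20.5       ]
389 397 247 251
```

Run:
```python
from h import *
s=load("scene4"); crop(s,248,285,308,335,12,"pics/s4b.png")
```

```text
(no output)
```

View pics/s4b.png

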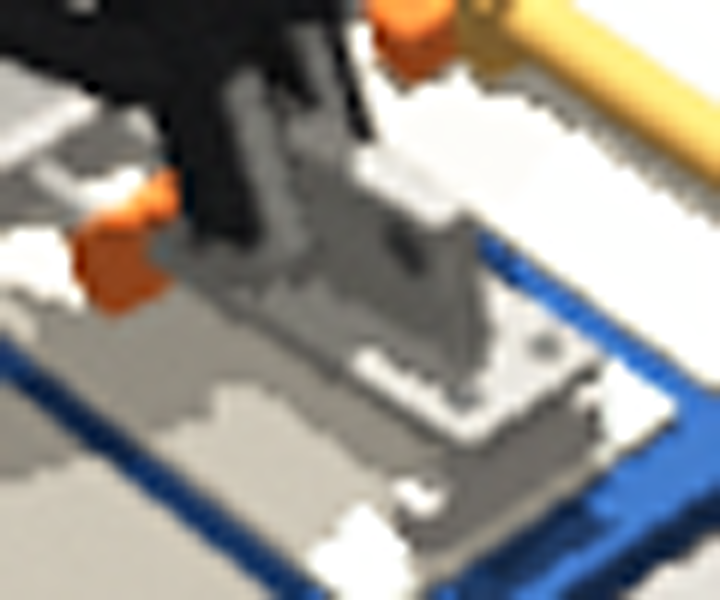

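```bash
cat >> h.py <<'E'
def rayy(s,u,v,y):
    R,t=s["R"],s["t"]; c=-R.T@t
    d=R.T@np.array([(u-s["cx"])/s["fx"],(v-s["cy"])/s["fy"],1.0])
    return c+d*(y-c[1])/d[1]
E
python3 - <<'E'
from h import *
s=load("scene4")
f=lambda x,y,Y:rayy(s,248+x/12,285+y/12,Y).round(1)
print("near -y",f(160,250,-233),"far -y top",f(462,430,-233),"far -y bot",f(465,442,-233),"far +y top",f(600,352,-203), "web top far", f(465,205,-222),"web top near-ish",f(365,150,-222))
E
```

```text
near -y [ 501.2 -233.    24.4] far -y top [ 579.6 -233.    35.2] far -y bot [ 580.1 -233.    32.9] far +y top [ 579.2 -203.    31.3] web top far [ 571.6 -222.    71.2] web top near-ish [ 546.8 -222.    67.6]
```

The bracket turned and slid in the grip. Its near end seems to have caught on the jaw top: plate tilt is about 8° and the near end is about 21 mm high, while the finger is now at the near end of the web. I'll squeeze harder, lift and look.

Request:
carry_out(motion=[0,0,0,0,0,0,0,0,0,0,0,0,-0.25,-1,0,0,0,0,-0.5,-2,0,0,0,0,-1,-4,0,0,0,0,-1.5,-6,0,0,0,0,-1.5,-6,0,0,0,0,-1.5,-6,0,0,0,0], squeeze=120)

```text
time_s: 7.87
tool_pos: [520.4, -218.6, 103.8]
orientation: [0.09, 0.096, 0.701, -0.701]
force: [-0.6, -0.3, -2.0]
opening: 5.7
```

```bash
python3 g.py sync
python3 - <<'E'
from h import *
s=snapshot("scene"); np.savez("scene5.npz",**s)
crop(s,215,235,325,325,7,"pics/s5.png")
E
```

```text
t 7.87 cmd [ 521.5 -218.1   41.9] meas [ 520.4 -218.6  103.8] rot err deg [0.03 0.02 0.03] F [-0.6 -0.3 -2. ] M [-0.01  0.38  0.02] open 5.7
[ 520.4 -218.6  103.8] [[-0.966, 0.26, -0.008], [0.008, -0.001, -1.0], [-0.26, -0.966, -0.001]]
```

View pics/s5.png

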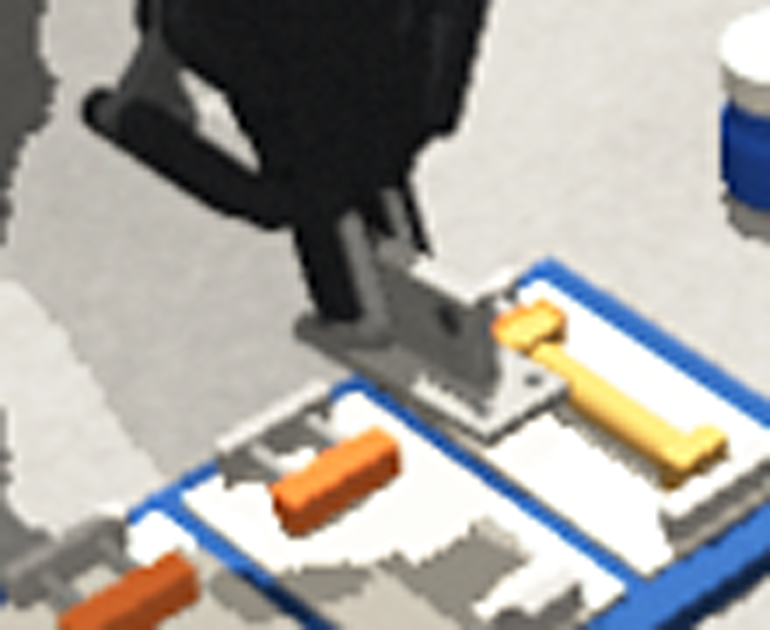

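```bash
python3 g.py to 566 174 110 0.5 7; python3 g.py to 566 174 40 0.5 7
```

```text
shift cm [ -4.24   0.55 -39.29] turn [-0.0021 -0.017  -0.1409] rot deg 8.1
shift cm [ -2.42   7.31 -39.28] turn [-0.0021 -0.017  -0.1409] rot deg 8.1
```

Request:
carry_out(motion=[-0.5,0,-3,0,0,0,-1,0,-7,0,0,0,-1.5,0,-11,0,0,-0.05,-2,0,-15,0,0,-0.1,-2.5,0,-19,0,-0.017,-0.14,-3,0,-23,0,-0.017,-0.14,-3.5,0.3,-27,0,-0.017,-0.14,-4,0.5,-31,0,-0.017,-0.14,-4.2,0.6,-35,0,-0.017,-0.14,-4.2,0.6,-38,0,-0.017,-0.14,-4.2,0.6,-39.3,0,-0.017,-0.14,-4.2,0.6,-39.3,0,-0.017,-0.14])

```text
time_s: 8.92
tool_pos: [563.8, 179.6, 107.4]
orientation: [0.048, 0.037, 0.706, -0.705]
force: [0.4, -0.4, -1.3]
opening: 5.4
```

Request:
carry_out(motion=[0,0,0,0,0,0,0,0,0,0,0,0,0,0,0,0,0,0])

```text
time_s: 9.17
tool_pos: [565.1, 172.0, 108.2]
orientation: [-0.045, -0.04, -0.705, 0.707]
force: [-1.1, -0.3, -0.4]
opening: 5.8
```

```bash
python3 g.py sync; python3 g.py to 566 174 35 0.5 7
python3 - <<'E'
from h import *
s=snapshot("scene"); np.savez("scene6.npz",**s)
crop(s,360,130,480,260,5,"pics/s6.png")
E
```

```text
t 9.17 cmd [ 520.4 -218.6  103.8] meas [565.1 172.  108.2] rot err deg [ 0.06 -0.85 -8.19] F [-1.1 -0.3 -0.4] M [-0.03  0.21 -0.  ] open 5.8
[565.1 172.  108.2] [[-0.993, 0.12, 0.006], [-0.006, -0.002, -1.0], [-0.12, -0.993, 0.003]]
shift cm [ 0.79  7.28 -0.22] turn [-0.0029 -0.0024  0.0021] rot deg 0.2
```

View pics/s6.png

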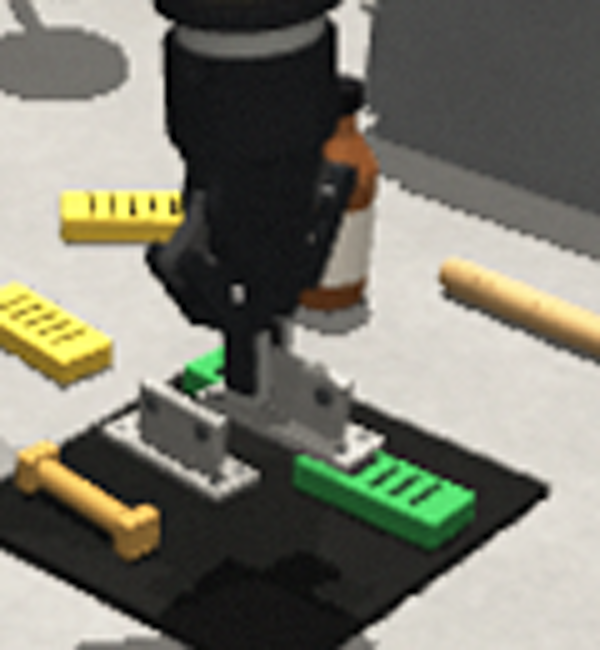

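Request:
carry_out(motion=[0.2,2,-0.2,0,0,0,0.4,4,-0.2,0,0,0,0.6,5.8,-0.2,0,0,0,0.8,7.2,-0.2,0,0,0,0.8,7.8,-0.2,0,0,0,0.8,7.8,-0.2,0,0,0,0.8,7.8,-0.2,0,0,0])

```text
time_s: 9.8
tool_pos: [566.9, 175.8, 30.6]
orientation: [-0.046, -0.04, -0.706, 0.706]
force: [-0.2, 0.1, -1.3]
opening: 5.4
```

Request:
carry_out(motion=[0,0.15,0,0,0,0,0,0.3,0,0,0,0,0,0.45,0,0,0,0,0,0.45,0,0,0,0])

```text
time_s: 10.13
tool_pos: [567.5, 176.6, 26.8]
orientation: [-0.046, -0.04, -0.706, 0.706]
force: [-2.6, -0.6, 5.7]
opening: 5.9
```

```bash
python3 g.py sync
python3 - <<'E'
from h import *
s=snapshot("scene"); np.savez("scene7.npz",**s)
crop(s,380,180,450,260,7,"pics/s7.png")
E
```

```text
t 10.13 cmd [565.1 172.  108.2] meas [567.5 176.6  26.8] rot err deg [-0.13 -0.14  0.14] F [-2.6 -0.6  5.7] M [-0.03  0.17 -0.09] open 5.9
[567.5 176.6  26.8] [[-0.992, 0.122, 0.009], [-0.009, 0.0, -1.0], [-0.122, -0.993, 0.001]]
```

View pics/s7.png

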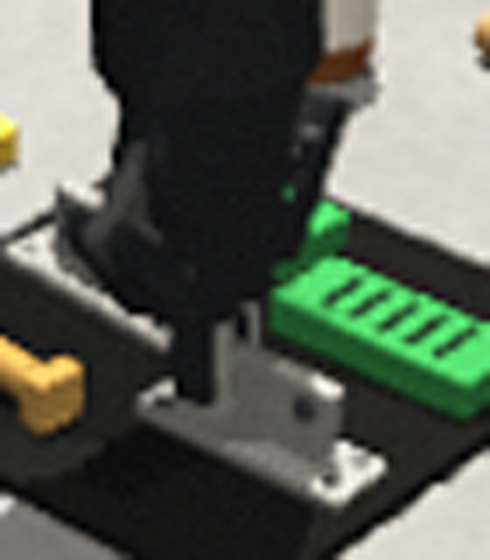

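Run:
```python
from h import *
s=load("scene2")
for y in (155,160,165,169): print(y, rayy(s,413.5,240.7,y).round(1))
s=load("scene2"); crop(s,395,215,435,255,15,"pics/s2z.png")
s=load("scene5"); crop(s,245,255,295,305,12,"pics/s5z.png")
```

```text
155 [589.2 155.   28.9]
160 [585.8 160.   24.7]
165 [582.4 165.   20.5]
169 [579.7 169.   17.1]
```

View pics/s2z.png

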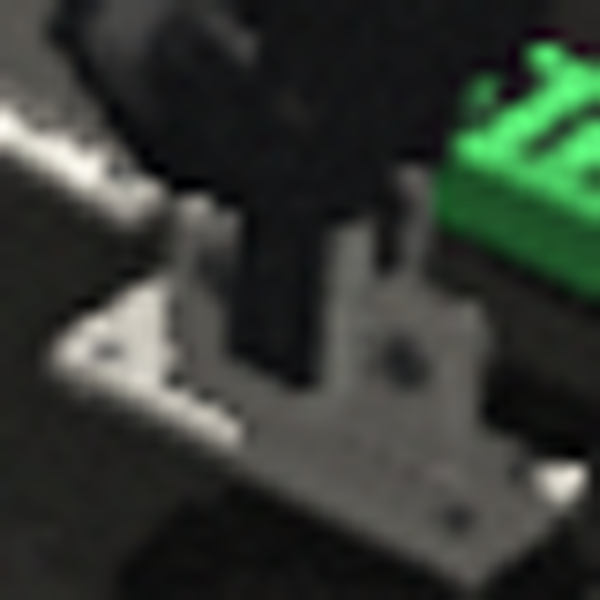

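View pics/s5z.png

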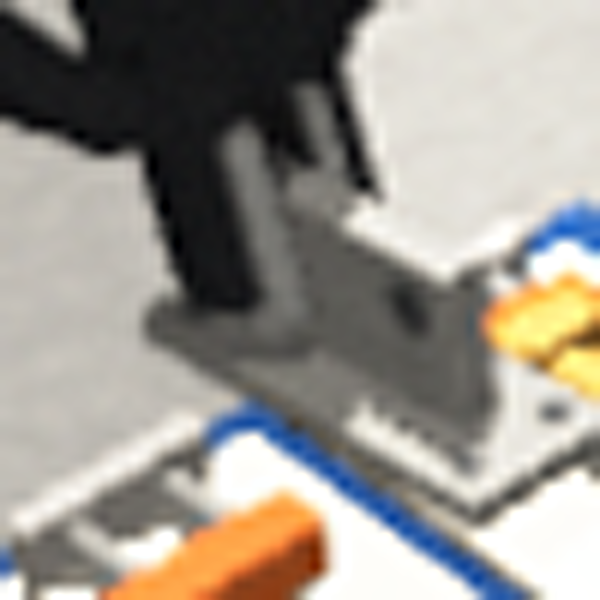

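Request:
carry_out(motion=[0,0,0,0,0,0,0,0,0,0,0,0,0,0,0,0,0,0,0,-2,0,0,0,0,-0.5,-4,0,0,0,-0.05,-1,-6,0,0,0,-0.1,-1,-6,0,0,0,-0.12,-1,-6,0,0,0,-0.12,-1,-6,0,0,0,-0.12], fingers=3.5)

```text
time_s: 10.93
tool_pos: [569.7, 176.2, 86.3]
orientation: [-0.003, 0.003, -0.707, 0.708]
force: [0.7, -0.8, -0.7]
opening: 34.8
```

```bash
python3 g.py sync
python3 - <<'E'
from h import *
s=snapshot("scene"); np.savez("scene8.npz",**s)
crop(s,375,190,455,255,9,"pics/s8.png")
E
```

```text
t 10.93 cmd [567.5 176.6  26.8] meas [569.7 176.2  86.3] rot err deg [ 0.03  0.03 -6.95] F [ 0.7 -0.8 -0.7] M [ 0.   -0.01  0.02] open 34.8
[569.7 176.2  86.3] [[-1.0, 0.001, 0.008], [-0.008, -0.001, -1.0], [-0.001, -1.0, 0.001]]
```

View pics/s8.png

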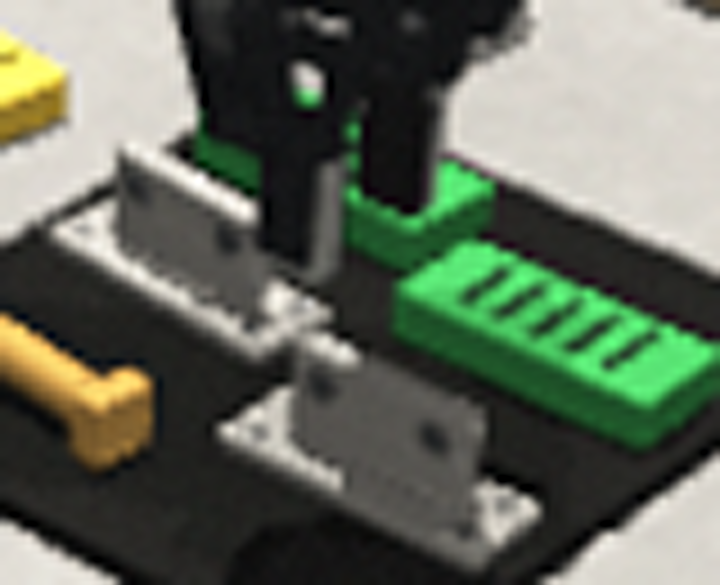

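```bash
python3 - <<'E'
from h import *
s=load("scene8")
f=lambda x,y,z:ray(s,375+x/9,190+y/9,z).round(1)
n=f(222,428,14); a=f(468,560,14); b=f(540,508,14); w1=f(303,342,44); w2=f(487,402,44)
print("plate near-",n,"far-",a,"far+",b,"web",w1,w2,(w1+w2)/2)
print("center est", (n+b)/2)
E
for z in 120 31; do python3 g.py to 585 177 $z 0.5 0; done
```

```text
plate near- [544.8 160.6  14. ] far- [628.2 156.7  14. ] far+ [628.3 188.3  14. ] web [561.1 171.4  44. ] [613.  181.4  44. ] [587.05 176.4   44.  ]
center est [586.55 174.45  14.  ]
shift cm [-1.54 -3.37 -0.06] turn [-0.0012 -0.0005 -0.0011] rot deg 0.1
shift cm [-1.53  5.53 -0.07] turn [-0.0012 -0.0005 -0.0011] rot deg 0.1
```

Request:
carry_out(motion=[-0.8,0,0,0,0,0,-1.6,1,0,0,0,0,-1.7,3,0,0,0,0,-1.7,4.6,0,0,0,0,-1.7,5.5,0,0,0,0,-1.7,5.5,0,0,0,0,-1.7,5.5,0,0,0,0])

```text
time_s: 11.57
tool_pos: [586.6, 176.7, 30.9]
orientation: [-0.003, 0.003, -0.707, 0.708]
force: [-0.3, 0.4, 0.6]
opening: 35.2
```

Request:
carry_out(motion=[0,0,0,0,0,0,0,0,0,0,0,0,0,0,0,0,0,0,0,0,0,0,0,0,0,0,0,0,0,0,0,0,0,0,0,0,0,0,0,0,0,0], fingers=0, squeeze=120)

```text
time_s: 12.15
tool_pos: [587.5, 176.9, 32.9]
orientation: [-0.004, 0.002, -0.707, 0.707]
force: [-0.9, -0.9, 6.6]
opening: 5.1
```

```bash
python3 g.py sync
python3 - <<'E'
from h import *
s=snapshot("scene"); np.savez("scene9.npz",**s)
crop(s,390,205,440,255,12,"pics/s9.png")
E
```

```text
t 12.15 cmd [569.7 176.2  86.3] meas [587.5 176.9  32.9] rot err deg [-0.04 -0.03  0.11] F [-0.9 -0.9  6.6] M [-0.06  0.17  0.01] open 5.1
[587.5 176.9  32.9] [[-1.0, 0.003, 0.009], [-0.009, -0.0, -1.0], [-0.003, -1.0, 0.0]]
```

View pics/s9.png

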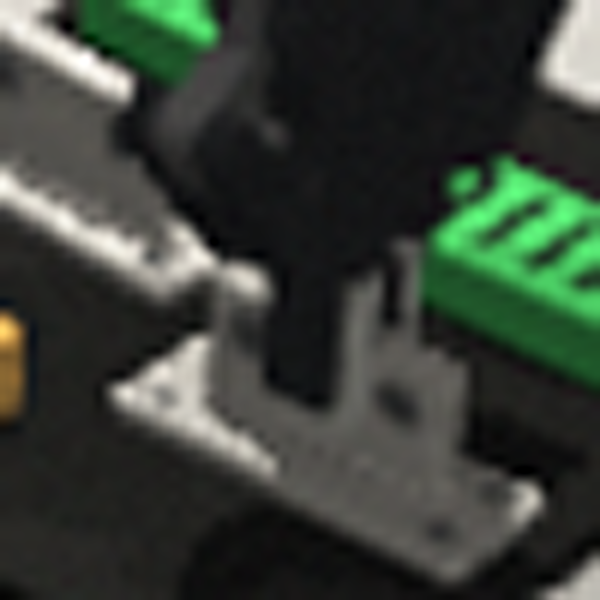

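Request:
carry_out(motion=[0,-1,0,0,0,0,0,-2.5,0,0,0,0,0,-4.5,0,0,0,0,0,-6.5,0,0,0,0,0,-8,0,0,0,0,0,-8.5,0,0,0,0,0,-8.5,0,0,0,0])

```text
time_s: 12.78
tool_pos: [587.5, 176.9, 118.5]
orientation: [-0.004, 0.002, -0.707, 0.707]
force: [0.5, 0.7, -1.3]
opening: 5.2
```

```bash
python3 g.py sync;  python3 g.py pl 0 -22 60 15 0.8 24.9
```

```text
t 12.78 cmd [587.5 176.9  32.9] meas [587.5 176.9 118.5] rot err deg [-0.01  0.    0.05] F [ 0.5  0.7 -1.3] M [ 0.01 -0.04 -0.02] open 5.2
[587.5 176.9 118.5] [[-1.0, 0.004, 0.009], [-0.009, -0.0, -1.0], [-0.004, -1.0, 0.0]]
t 12.78 cmd [587.5 176.9 118.5] meas [587.5 176.9 118.5] rot err deg [0. 0. 0.] F [ 0.5  0.7 -1.3] M [ 0.01 -0.04 -0.02] open 5.2
target [ 538.9 -217.1  103.1]
shift cm [ 5.21  1.52 39.36] turn [0.0021 0.0174 0.2579]
```

Request:
carry_out(motion=[0.5,0,2.5,0,0,0,1,0,6,0,0,0,1.5,0,10,0,0,0.05,2,0,14,0,0,0.1,2.5,0,18,0,0,0.15,3,0.3,22,0,0,0.2,3.5,0.5,26,0,0.017,0.258,4,1,30,0,0.017,0.258,4.5,1.3,33.5,0,0.017,0.258,5,1.5,36.5,0,0.017,0.258,5.2,1.5,39.4,0,0.017,0.258,5.2,1.5,39.4,0,0.017,0.258])

```text
time_s: 13.78
tool_pos: [535.6, -225.7, 100.3]
orientation: [-0.084, -0.097, -0.7, 0.702]
force: [-0.1, 0.0, -0.6]
opening: 5.2
```

Request:
carry_out(motion=[0,0,0,0,0,0,0,0,0,0,0,0,0,0,0,0,0,0,0,0,0,0,0,0])

```text
time_s: 14.12
tool_pos: [538.5, -215.9, 101.9]
orientation: [0.089, 0.093, 0.702, -0.701]
force: [0.0, 0.6, -0.9]
opening: 5.1
```

```bash
python3 g.py sync;  python3 g.py pl 0 -22 20 15 0.8 24.9;python3 g.py pl 0 -22 4 15 0.8 24.9
python3 - <<'E'
from chk import *
import sys; sys.argv=["g","x"]
from g import meas
s=snapshot("scene"); np.savez("scene10.npz",**s)
_,p,R=meas(); im=s["img"].copy()
crop(s,225,235,335,325,7,"pics/s10.png")
im=cv2.imread("pics/s10.png")
for k,X in corners(p,R,0.8,24.9,30,6).items():
    u=(proj(s,X)-[225,235])*7; cv2.circle(im,tuple(int(v) for v in u),3,(0,0,255),-1)
cv2.imwrite("pics/s10.png",im)
E
```

```text
t 14.12 cmd [587.5 176.9 118.5] meas [ 538.5 -215.9  101.9] rot err deg [-1.00e-02  8.20e-01  1.46e+01] F [ 0.   0.6 -0.9] M [ 0.02  0.36 -0.  ] open 5.1
[ 538.5 -215.9  101.9] [[-0.967, 0.256, -0.005], [0.006, 0.0, -1.0], [-0.256, -0.967, -0.002]]
t 14.12 cmd [ 538.5 -215.9  101.9] meas [ 538.5 -215.9  101.9] rot err deg [0. 0. 0.] F [ 0.   0.6 -0.9] M [ 0.02  0.36 -0.  ] open 5.1
target [ 538.9 -217.1   63.1]
shift cm [0.95 3.76 0.13] turn [0.0025 0.0029 0.003 ]
t 14.12 cmd [ 538.5 -215.9  101.9] meas [ 538.5 -215.9  101.9] rot err deg [0. 0. 0.] F [ 0.   0.6 -0.9] M [ 0.02  0.36 -0.  ] open 5.1
target [ 538.9 -217.1   47.1]
shift cm [1.36 5.31 0.13] turn [0.0025 0.0029 0.003 ]
```

View pics/s10.png

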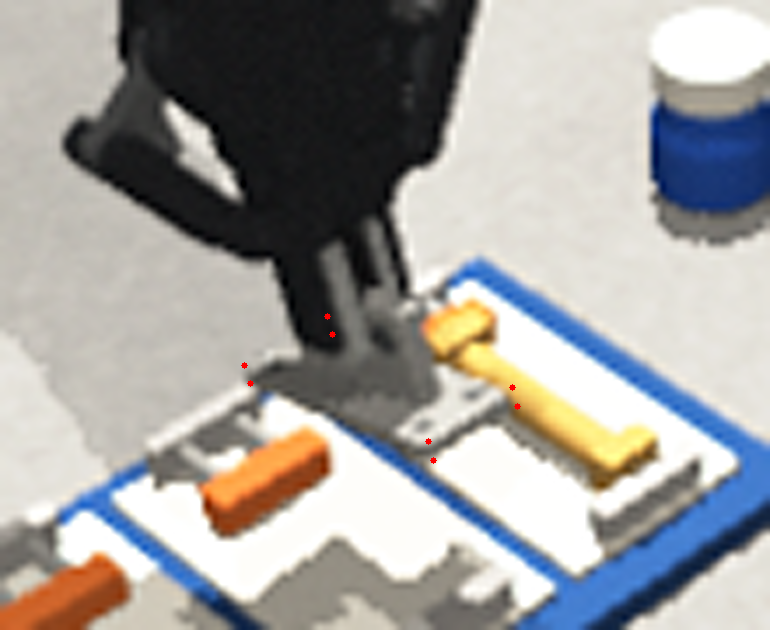

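Request:
carry_out(motion=[0.3,1,0.1,0,0,0,0.6,2,0.1,0,0,0,0.9,3,0.1,0,0,0,1.1,4,0.1,0,0,0,1.25,4.7,0.1,0,0,0,1.36,5.2,0.1,0,0,0,1.36,5.3,0.1,0,0,0,1.36,5.3,0.1,0,0,0])

```text
time_s: 14.83
tool_pos: [538.8, -218.3, 47.2]
orientation: [0.089, 0.094, 0.701, -0.701]
force: [0.6, -0.0, -0.8]
opening: 5.0
```

```bash
python3 g.py sync; python3 g.py pl 0 -22 3 15 0.8 24.9;python3 g.py pl 0 -32 3 15 0.8 24.9
python3 - <<'E'
from chk import *
import sys; sys.argv=["g","x"]
from g import meas
s=snapshot("scene"); np.savez("scene11.npz",**s)
_,p,R=meas(); im=s["img"].copy()
crop(s,245,270,315,340,9,"pics/s11.png")
im=cv2.imread("pics/s11.png")
for k,X in corners(p,R,0.8,24.9,30,6).items():
    u=(proj(s,X)-[245,270])*9; cv2.circle(im,tuple(int(v) for v in u),3,(0,0,255),-1); print(k,X.round(1))
cv2.imwrite("pics/s11.png",im)
E
```

```text
t 14.83 cmd [ 538.5 -215.9  101.9] meas [ 538.8 -218.3   47.2] rot err deg [0.05 0.1  0.  ] F [ 0.6 -0.  -0.8] M [ 0.01  0.35 -0.01] open 5.0
[ 538.8 -218.3   47.2] [[-0.967, 0.256, -0.007], [0.007, -0.001, -1.0], [-0.256, -0.967, -0.001]]
t 14.83 cmd [ 538.8 -218.3   47.2] meas [ 538.8 -218.3   47.2] rot err deg [0. 0. 0.] F [ 0.6 -0.  -0.8] M [ 0.01  0.35 -0.01] open 5.0
target [ 538.9 -217.1   46.1]
shift cm [ 0.02  0.1  -0.11] turn [0.0017 0.0011 0.003 ]
t 14.83 cmd [ 538.8 -218.3   47.2] meas [ 538.8 -218.3   47.2] rot err deg [0. 0. 0.] F [ 0.6 -0.  -0.8] M [ 0.01  0.35 -0.01] open 5.0
target [ 528.9 -217.    46.1]
shift cm [ 0.99 -0.15 -0.12] turn [0.0017 0.0011 0.003 ]
(-1, -1, 0) [ 503.9 -233.2   12.5]
(-1, -1, 1) [ 502.3 -233.2   18.3]
(-1, 1, 0) [ 504.1 -203.2   12.5]
(-1, 1, 1) [ 502.6 -203.2   18.3]
(1, -1, 0) [ 585.1 -233.8   34. ]
(1, -1, 1) [ 583.5 -233.8   39.8]
(1, 1, 0) [ 585.3 -203.8   34.1]
(1, 1, 1) [ 583.7 -203.8   39.9]
```

View pics/s11.png

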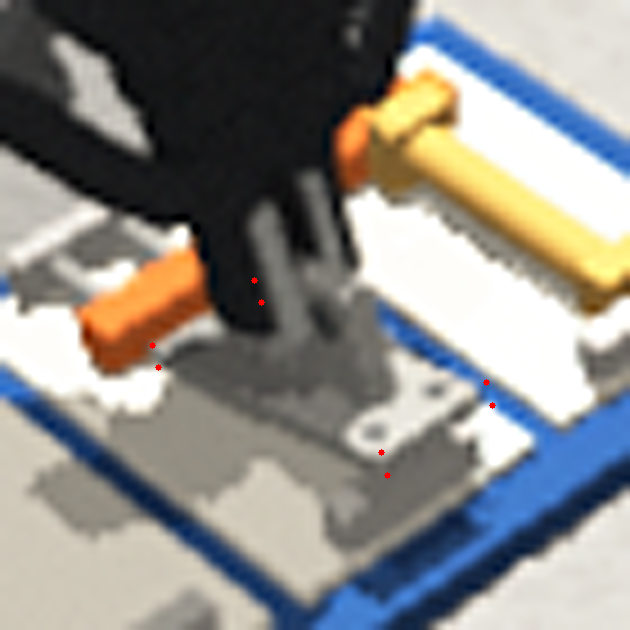

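Run:
```python
from h import *
s=load("scene11")
f=lambda x,y,Y:rayy(s,245+x/9,270+y/9,Y).round(1)
print("near",f(170,358,-233),f(160,362,-233),"far",f(378,467,-233),f(373,450,-233),"far+",f(483,398,-203))
crop(s,255,292,295,327,18,"pics/s11b.png")
```

```text
near [ 508.5 -233.    18.2] [ 504.3 -233.    14.4] far [ 580.9 -233.    33.2] [ 579.7 -233.    37.4] far+ [ 581.2 -203.    33. ]
```

View pics/s11b.png

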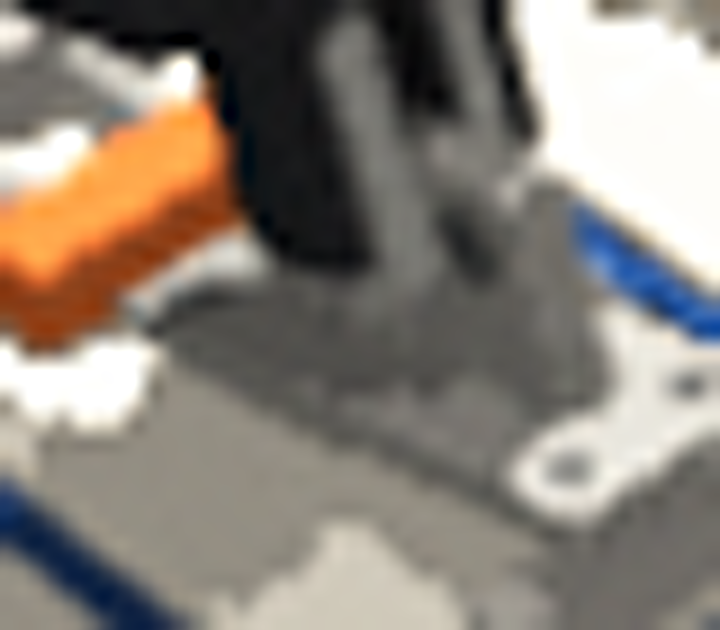

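Request:
carry_out(motion=[0.04,0.15,0,0,0,0,0.08,0.3,0,0,0,0,0.115,0.43,0,0,0,0,0.115,0.43,0,0,0,0])

```text
time_s: 15.22
tool_pos: [538.6, -218.8, 42.8]
orientation: [0.088, 0.094, 0.701, -0.701]
force: [-0.8, 0.1, -1.0]
opening: 4.9
```

```bash
python3 g.py ap 0.115 0.43 0 0 0 0
python3 - <<'E'
from chk import *
s=snapshot("scene"); np.savez("scene12.npz",**s)
crop(s,245,285,305,330,12,"pics/s12.png")
E
```

```text
t 15.22 cmd [ 538.8 -218.2   42.7] meas [ 538.6 -218.8   42.8] rot err deg [0.02 0.05 0.02] F [-0.8  0.1 -1. ] M [ 0.    0.33 -0.01] open 4.9
```

View pics/s12.png

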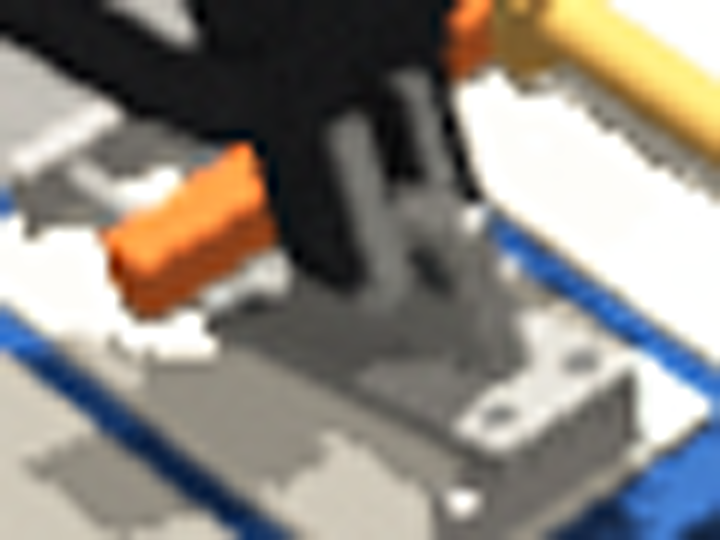

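Run:
```python
from h import *
s=load("scene12")
f=lambda x,y,Y:rayy(s,245+x/12,285+y/12,Y).round(1)
print("near",f(205,305,-234),f(215,318,-234),"far",f(490,458,-234),"far+ bot",f(633,375,-204), "web top far",f(490,225,-223),f(520,345,-223))
crop(s,255,298,285,323,24,"pics/s12b.png")
```

```text
near [ 503.2 -234.    13.8] [ 505.7 -234.    12.4] far [ 578.1 -234.    28.7] far+ bot [ 579.2 -204.    26.9] web top far [ 569.6 -223.    66.3] [ 574.5 -223.    43.5]
```

View pics/s12b.png

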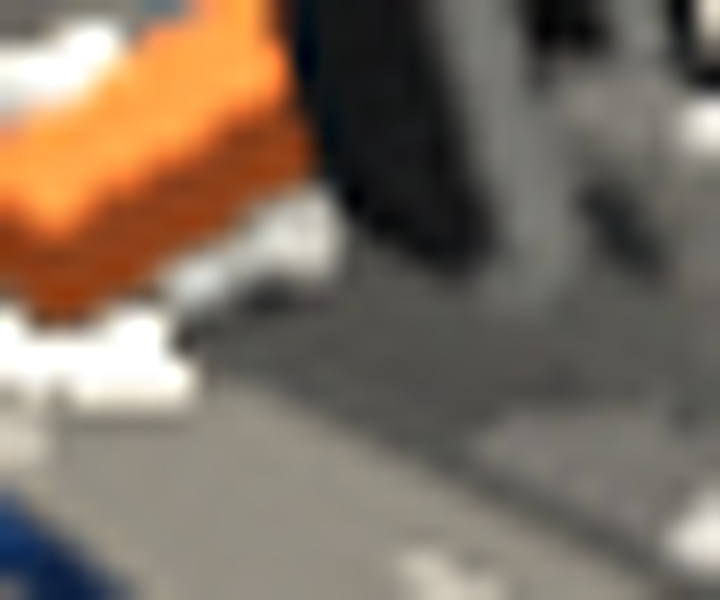

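Request:
carry_out(motion=[0.2,-0.05,0,0,0,0,0.4,-0.1,0,0,0,0,0.6,-0.155,0,0,0,0,0.8,-0.21,0,0,0,0,1,-0.26,0,0,0,0,1.16,-0.31,0,0,0,0,1.16,-0.31,0,0,0,0])

```text
time_s: 15.85
tool_pos: [532.5, -219.7, 45.6]
orientation: [-0.093, -0.098, -0.7, 0.701]
force: [10.8, -2.3, -1.0]
opening: 5.3
```

```bash
python3 g.py ap 1.16 -0.31 0 0 0 0
python3 - <<'E'
from chk import *
s=snapshot("scene"); np.savez("scene13.npz",**s)
crop(s,245,285,305,330,12,"pics/s13.png")
E
```

```text
t 15.85 cmd [ 526.8 -218.2   42.8] meas [ 532.5 -219.7   45.6] rot err deg [ 0.15 -0.04  0.71] F [10.8 -2.3 -1. ] M [-0.51 -2.3   0.01] open 5.3
```

View pics/s13.png

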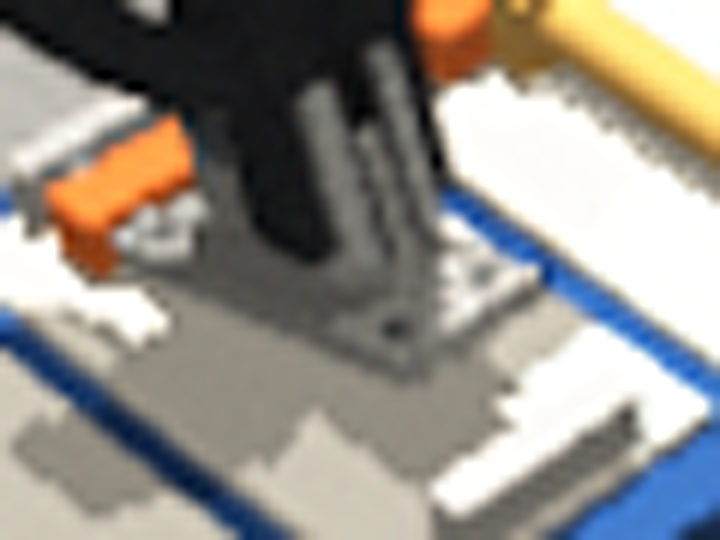

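```bash
python3 - <<'E'
from h import *
s=load("scene13")
f=lambda x,y,Y:rayy(s,245+x/12,285+y/12,Y).round(1)
print("near",f(110,270,-234),"far-",f(412,382,-234),"far+ top",f(540,265,-204),f(545,272,-204))
crop(s,235,265,305,325,10,"pics/s13b.png")
t=snapshot("top"); np.savez("top13.npz",**t); crop(t,340,195,450,275,7,"pics/t13.png")
E
python3 g.py st
```

```text
near [ 475.7 -234.     4.3] far- [ 559.4 -234.    33. ] far+ top [ 557.3 -204.    37.3] [ 558.4 -204.    36.4]
t 15.95 cmd [ 526.8 -218.2   42.8] meas [ 532.5 -219.7   45.6] rot err deg [ 0.15 -0.04  0.7 ] F [11.2 -2.5 -1.3] M [-0.52 -2.25 -0.02] open 5.2
```

View pics/t13.png

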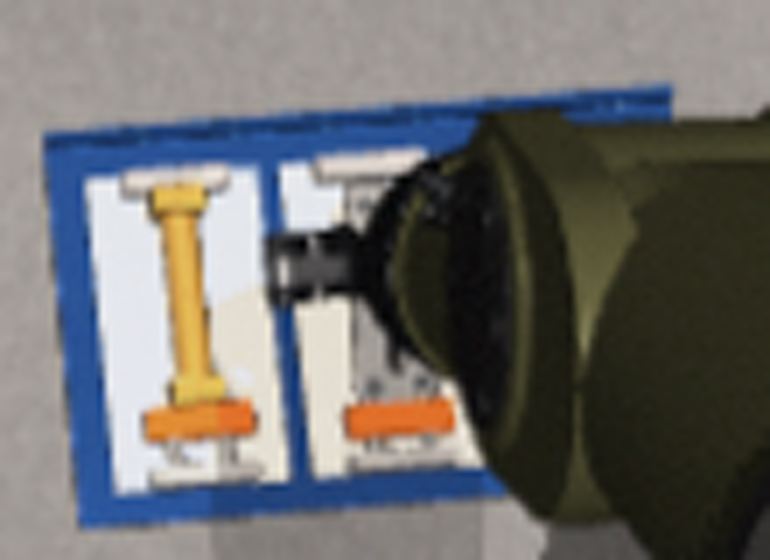

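View pics/s13b.png

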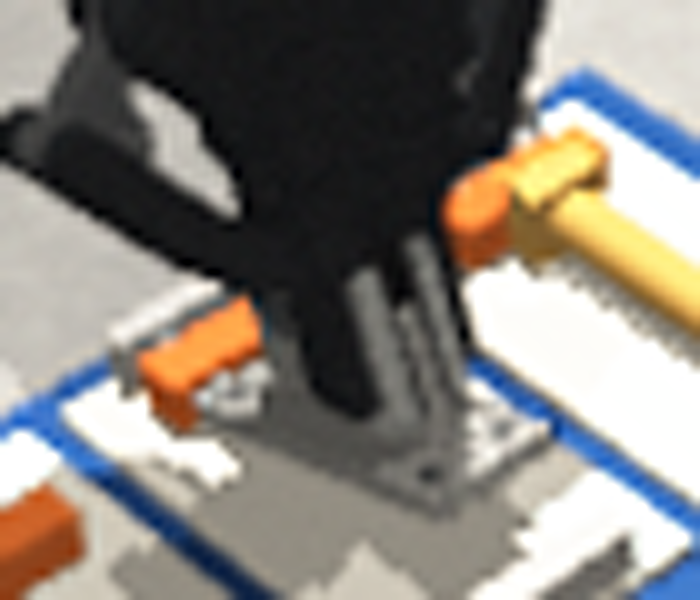

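The top view shows the jaw pushed right back and the bracket's far end short of the stop, at x about 559 against a stop face at about 568. I'll lever the far end down now while keeping the push on.

Request:
carry_out(motion=[-0.05,0.22,0,0,0,-0.034,-0.1,0.43,0,0,0,-0.068,-0.14,0.65,0,0,0,-0.1,-0.18,0.87,0,0,0,-0.135,-0.18,0.87,0,0,0,-0.135])

```text
time_s: 16.37
tool_pos: [537.2, -219.5, 37.3]
orientation: [-0.045, -0.05, -0.705, 0.706]
force: [8.0, -2.1, 3.7]
opening: 5.2
```

```bash
python3 g.py ap -0.18 0.87 0 0 0 -0.135
python3 - <<'E'
from chk import *
s=snapshot("scene"); np.savez("scene14.npz",**s)
crop(s,235,270,305,325,10,"pics/s14.png")
E
```

```text
t 16.37 cmd [ 530.8 -218.2   34.8] meas [ 537.2 -219.5   37.3] rot err deg [ 0.14 -0.06  0.59] F [ 8.  -2.1  3.7] M [-0.55 -1.64  0.08] open 5.2
```

View pics/s14.png

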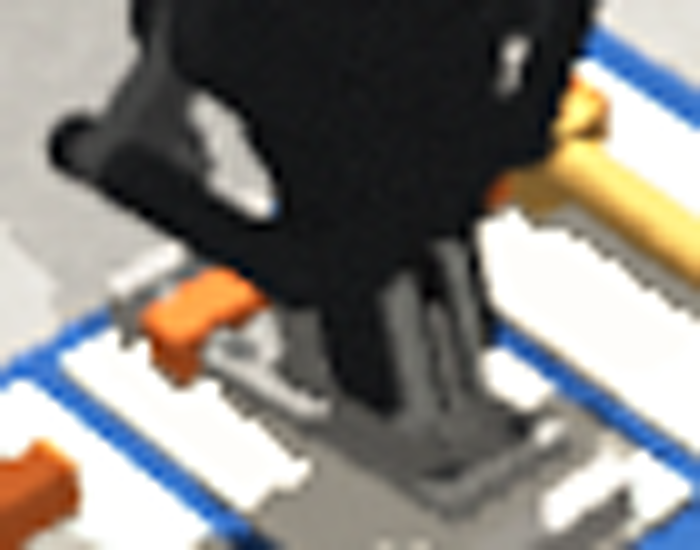

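Request:
carry_out(motion=[-0.06,0.22,0,0,0,-0.032,-0.12,0.45,0,0,0,-0.063,-0.18,0.67,0,0,0,-0.095,-0.24,0.89,0,0,0,-0.126,-0.24,0.89,0,0,0,-0.126])

```text
time_s: 16.83
tool_pos: [539.8, -219.2, 28.5]
orientation: [-0.0, -0.005, -0.707, 0.707]
force: [8.4, -1.3, 11.8]
opening: 5.4
```

```bash
python3 g.py ap -0.24 0.89 0 0 0 -0.126
python3 - <<'E'
from chk import *
s=snapshot("scene"); np.savez("scene15.npz",**s)
crop(s,235,270,305,325,10,"pics/s15.png")
t=snapshot("top"); np.savez("top15.npz",**t); crop(t,340,195,450,275,7,"pics/t15.png")
E
```

```text
t 16.83 cmd [ 534.3 -218.2   26.3] meas [ 539.8 -219.2   28.5] rot err deg [ 0.13 -0.04  0.51] F [ 8.4 -1.3 11.8] M [-0.33 -1.17  0.11] open 5.4
```

View pics/s15.png

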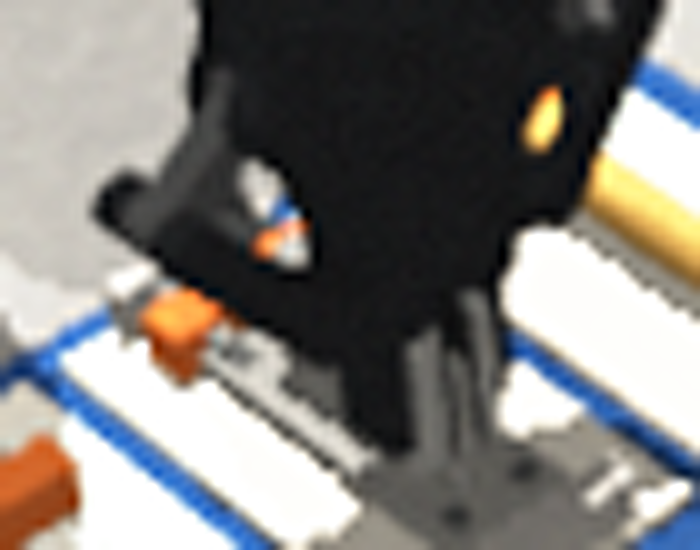

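View pics/t15.png

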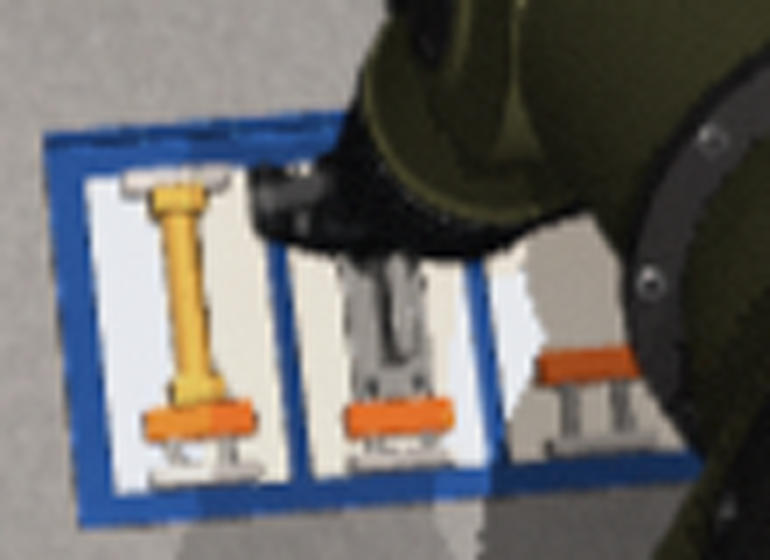

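Run:
```python
from chk import *
s=load("scene15"); crop(s,255,290,315,340,12,"pics/s15b.png")
```

```text
(no output)
```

View pics/s15b.png

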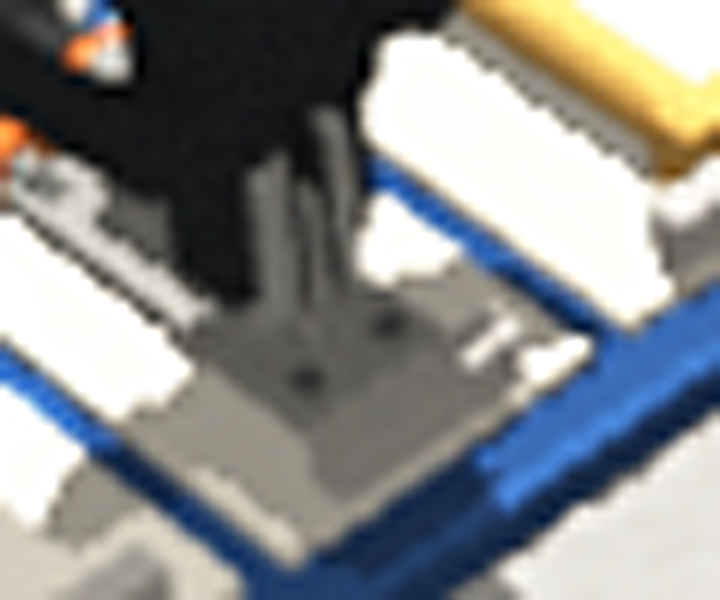

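Run:
```python
from h import *
s=load("scene15")
f=lambda x,y,z:ray(s,255+x/12,290+y/12,z).round(1)
print("h- z14",f(305,380,14),"h+",f(390,325,14), "z26:",f(305,380,26),f(390,325,26),"corner",f(315,425,14),f(315,425,26))
s8=load("scene8"); g=lambda x,y,z:ray(s8,375+x/9,190+y/9,z).round(1)
print("s8 holes far", g(462,528,14), g(505,503,14)) 
print(rayy(s,255+(200)/12,290+320/12,-234))
```

```text
h- z14 [ 555.1 -229.5   14. ] h+ [ 555.5 -211.2   14. ] z26: [ 565.2 -236.9   26. ] [ 565.6 -218.9   26. ] corner [ 564.3 -235.2   14. ] [ 574.2 -242.5   26. ]
s8 holes far [618.7 167.1  14. ] [620.3 183.9  14. ]
[ 533.97412224 -234.           16.68993777]
```

The plate is down inside the stop: at z = 14 its holes come out at y of -229.5 and -211, mean -220, and its far corner at x about 564. I'll ease it forward to the stop while still pressing, then open.

Request:
carry_out(motion=[-0.2,0.05,0,0,0,0,-0.5,0.1,0,0,0,0,-0.8,0.1,0,0,0,0,-1.0,0.1,0,0,0,0,-1.0,0.1,0,0,0,0])

```text
time_s: 17.35
tool_pos: [542.9, -219.6, 27.5]
orientation: [0.004, -0.002, -0.707, 0.707]
force: [-6.7, -0.3, 22.0]
opening: 5.2
```

```bash
python3 g.py ap -1.0 0.1 0 0 0 0
```

```text
t 17.35 cmd [ 544.3 -218.3   25.3] meas [ 542.9 -219.6   27.5] rot err deg [ 0.13  0.08 -0.08] F [-6.7 -0.3 22. ] M [-0.12  2.31  0.03] open 5.2
```

Request:
carry_out(motion=[0,0,0,0,0,0,0,0,0,0,0,0,0,0,0,0,0,0,0,-0.5,0,0,0,0,0,-2,0,0,0,0,0,-4,0,0,0,0,0,-6,0,0,0,0,0,-6,0,0,0,0], fingers=3.5)

```text
time_s: 18.02
tool_pos: [546.1, -219.2, 88.9]
orientation: [0.002, -0.004, -0.707, 0.707]
force: [1.8, 0.5, -0.3]
opening: 34.9
```

```bash
python3 g.py sync
python3 - <<'E'
from chk import *
s=snapshot("scene"); np.savez("scene16.npz",**s)
crop(s,235,270,315,335,9,"pics/s16.png")
t=snapshot("top"); np.savez("top16.npz",**t); crop(t,340,195,450,275,7,"pics/t16.png")
E
```

```text
t 18.02 cmd [ 544.3 -218.3   25.3] meas [ 546.1 -219.2   88.9] rot err deg [0.1  0.05 0.29] F [ 1.8  0.5 -0.3] M [-0.   -0.03 -0.02] open 34.9
[ 546.1 -219.2   88.9] [[-1.0, 0.003, -0.008], [0.008, -0.0, -1.0], [-0.003, -1.0, 0.0]]
```

View pics/s16.png

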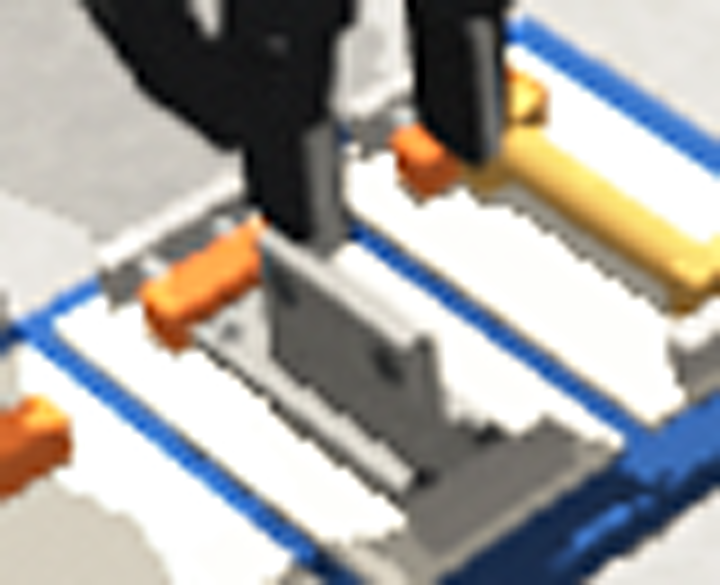

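View pics/t16.png

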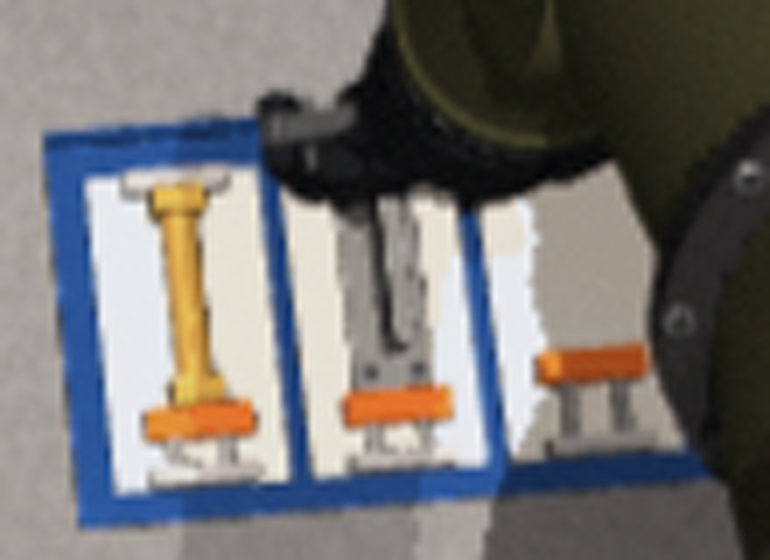

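Bracket released. It sits flat with the jaw partly back; I'll recheck it once the arm has cleared. The cover is next. The candidates were the green blocks at top px (215,228) and (204,265) and three yellow ones. The brief says the cover is green and on the mat, so I'll take the one at (215,228).

```bash
python3 g.py to 586.5 256 110 -2 0
```

```text
shift cm [ -3.66  -2.12 -47.55] turn [-0.0004  0.0268 -0.0029] rot deg 1.5
```

Request:
carry_out(motion=[0,-2.5,-1,0,0,0,-0.5,-4,-4,0,0,0,-1,-4,-8,0,0,0,-1.5,-4,-12,0,0,0,-2,-4,-16,0,0,0,-2.5,-4,-20,0,0,0,-3,-4,-24,0,0,0,-3.5,-4,-28,0,0,0,-3.7,-4,-32,0,0.027,0,-3.7,-3.5,-36,0,0.027,0,-3.7,-3,-40,0,0.027,0,-3.7,-2.1,-44,0,0.027,0], fingers=6.0)

```text
time_s: 19.12
tool_pos: [584.3, 222.7, 106.0]
orientation: [-0.013, 0.011, 0.707, -0.707]
force: [0.3, 0.7, 0.3]
opening: 59.7
```

```bash
python3 g.py sync; python3 g.py to 586.5 256 80 -2 0
python3 - <<'E'
from meas import *
t=snapshot("top"); np.savez("top17.npz",**t); crop(t,340,195,450,275,7,"pics/t17.png")
s=snapshot("scene"); np.savez("scene17.npz",**s); crop(s,235,270,325,345,8,"pics/s17.png")
h=hsv(t)[...,0];S=hsv(t)[...,1];V=hsv(t)[...,2]
m=(h>4)&(h<18)&(S>170)&(V>80)
for c in blobs(m,8,400):
    x,y,w,hh=cv2.boundingRect(c)
    if 350<x<450 and 200<y<270: print((x,y,w,hh),rectw(t,c,20.5))
E
```

```text
t 19.12 cmd [ 546.1 -219.2   88.9] meas [584.3 222.7 106. ] rot err deg [-0.06  1.55 -0.31] F [0.3 0.7 0.3] M [-0.   -0.06 -0.01] open 59.7
[584.3 222.7 106. ] [[-0.999, -0.003, -0.035], [0.035, 0.001, -0.999], [0.003, -1.0, -0.001]]
shift cm [-0.11  2.6  -3.33] turn [ 0.0006 -0.0001  0.0026] rot deg 0.2
(361, 251, 15, 7) (array([ 480.8, -140.5,   36.9,   16. ,   85. ]), array([ 479.7, -140.2]))
(390, 250, 14, 6) (array([ 478.5, -215.3,   35.3,   11.1,   89.8]), array([ 478.4, -215.5]))
(417, 245, 15, 5) (array([ 487.5, -289.3,   38.2,   10.4,  -89.8]), array([ 487.4, -289. ]))
```

View pics/t17.png

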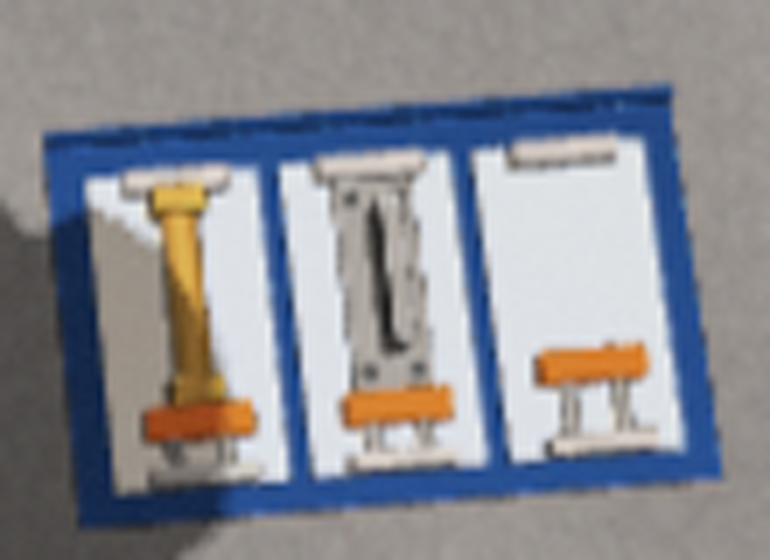

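View pics/s17.png

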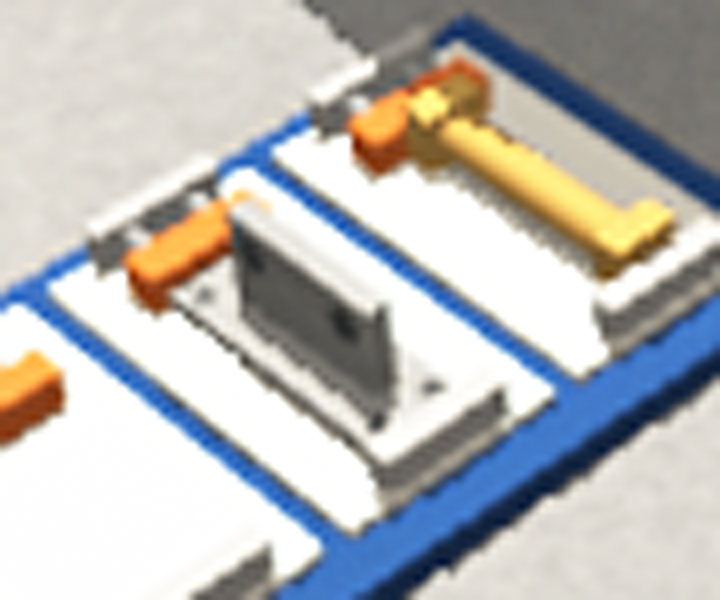

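```bash
cat >> h.py <<'E'
def tri(T,a,S,b):
    A=[];B=[]
    for s,(u,v) in ((T,a),(S,b)):
        R,t=s["R"],s["t"]
        A+= [R[0]-(u-s["cx"])/s["fx"]*R[2], R[1]-(v-s["cy"])/s["fy"]*R[2]]
        B+= [-(t[0]-(u-s["cx"])/s["fx"]*t[2]), -(t[1]-(v-s["cy"])/s["fy"]*t[2])]
    X,r,_,_=np.linalg.lstsq(np.array(A),np.array(B),rcond=None); return X.round(1)
E
python3 - <<'E'
from h import *
T=load("top17");S=load("scene17")
print(tri(T,(390.0,223.3),S,(289.1,318.4)),tri(T,(399.7,247.9),S,(260.6,306.9)))
# reference: shaft far collar top / tray stop corners
print("jaw free-bay top -y?")
E
```

```text
[ 559.8 -210.1   12.6] [ 491.  -227.6   11.5]
jaw free-bay top -y?
```

The bracket checks out: jaw 9.8 mm back, plate flat (triangulated hole heights 12.6 and 11.5 mm against 14), inside the stop. On to the cover.

Request:
carry_out(motion=[-0.1,0.5,-1.5,0,0,0,-0.1,1.5,-3,0,0,0,-0.1,2.4,-3.3,0,0,0,-0.1,2.6,-3.3,0,0,0,-0.1,2.6,-3.3,0,0,0])

```text
time_s: 19.63
tool_pos: [586.3, 252.2, 79.3]
orientation: [0.014, -0.011, -0.707, 0.707]
force: [-0.2, -1.3, -0.4]
opening: 59.9
```

```bash
python3 g.py sync; python3 g.py to 586.5 256.5 20 -2 0
python3 - <<'E'
from meas import *
s=snapshot("scene"); np.savez("scene18.npz",**s); crop(s,380,150,470,250,6,"pics/s18.png")
im=cv2.imread("pics/s18.png")
for x in(-42,42):
  for y in(-18,18):
    for z in (8,24):
      u=(proj(s,[586.5+x,256.5+y-x*.035,z])-[380,150])*6; cv2.circle(im,tuple(int(v) for v in u),3,(0,0,255),-1)
cv2.imwrite("pics/s18.png",im)
E
```

```text
t 19.63 cmd [584.3 222.7 106. ] meas [586.3 252.2  79.3] rot err deg [ 0.1   0.05 -0.1 ] F [-0.2 -1.3 -0.4] M [-0.01 -0.01 -0.05] open 59.9
[586.3 252.2  79.3] [[-0.999, -0.004, -0.036], [0.036, -0.001, -0.999], [0.004, -1.0, 0.001]]
shift cm [-0.03  5.93 -0.43] turn [-0.001  -0.001   0.0044] rot deg 0.3
```

View pics/s18.png

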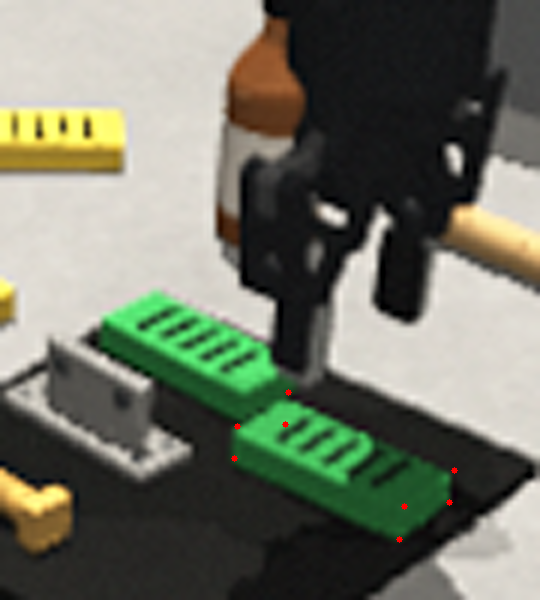

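Request:
carry_out(motion=[0,1.5,-0.2,0,0,0,0,3,-0.3,0,0,0,0,4.5,-0.3,0,0,0,0,5.4,-0.3,0,0,0,0,5.9,-0.3,0,0,0,0,5.95,-0.3,0,0,0,0,5.95,-0.3,0,0,0])

```text
time_s: 20.27
tool_pos: [587.2, 256.5, 21.7]
orientation: [-0.013, 0.012, 0.707, -0.707]
force: [0.7, 0.2, -0.5]
opening: 60.0
```

Request:
carry_out(motion=[0,0,0,0,0,0,0,0,0,0,0,0,0,0,0,0,0,0,0,0,0,0,0,0,0,0,0,0,0,0,0,0,0,0,0,0], fingers=0, squeeze=80)

```text
time_s: 20.77
tool_pos: [587.4, 257.2, 22.7]
orientation: [-0.012, 0.012, 0.708, -0.706]
force: [-0.8, -0.4, 5.6]
opening: 33.8
```

```bash
python3 g.py sync
python3 - <<'E'
from meas import *
s=snapshot("scene"); np.savez("scene19.npz",**s); crop(s,400,180,460,245,9,"pics/s19.png")
E
```

```text
t 20.77 cmd [586.3 252.2  79.3] meas [587.4 257.2  22.7] rot err deg [-0.16 -0.05  0.24] F [-0.8 -0.4  5.6] M [-0.12  0.23 -0.02] open 33.8
[587.4 257.2  22.7] [[-0.999, -0.0, -0.035], [0.035, 0.002, -0.999], [0.0, -1.0, -0.002]]
```

View pics/s19.png

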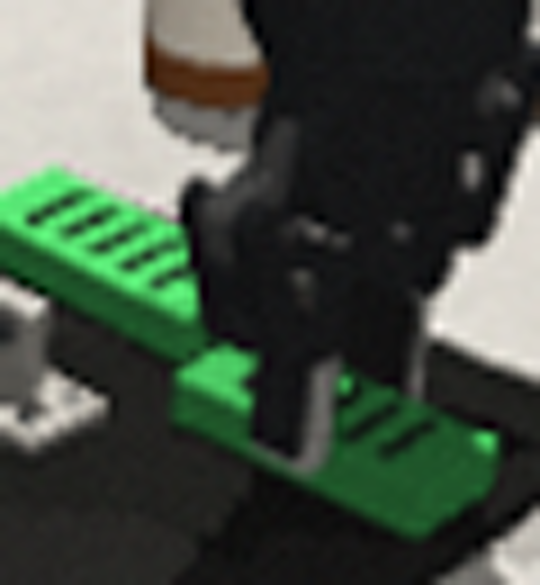

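Request:
carry_out(motion=[0,0,0,0,0,0,0,0,0,0,0,0,0,0.2,0,0,0,0,0,0.4,0,0,0,0,0,0.4,0,0,0,0], fingers=4.6)

```text
time_s: 21.23
tool_pos: [586.5, 256.7, 16.7]
orientation: [-0.013, 0.011, 0.707, -0.707]
force: [-1.2, -0.3, -0.1]
opening: 46.2
```

Request:
carry_out(motion=[0,0,0,0,0,0,0,0,0,0,0,0,0,0,0,0,0,0,0,0,0,0,0,0,0,0,0,0,0,0], fingers=0, squeeze=90)

```text
time_s: 21.65
tool_pos: [586.8, 257.0, 17.5]
orientation: [-0.013, 0.012, 0.707, -0.707]
force: [-0.9, 0.8, 2.4]
opening: 33.7
```

```bash
python3 g.py sync
```

```text
t 21.65 cmd [587.4 257.2  22.7] meas [586.8 257.   17.5] rot err deg [ 0.03 -0.   -0.1 ] F [-0.9  0.8  2.4] M [-0.03  0.18  0.  ] open 33.7
[586.8 257.   17.5] [[-0.999, -0.002, -0.035], [0.035, 0.001, -0.999], [0.002, -1.0, -0.001]]
```

Request:
carry_out(motion=[0,-1,0,0,0,0,0,-2.5,0,0,0,0,0,-4.5,0,0,0,0,0,-7,0,0,0,0,0,-9,0,0,0,0,0,-10,0,0,0,0,0,-10,0,0,0,0])

```text
time_s: 22.23
tool_pos: [588.3, 257.5, 120.2]
orientation: [-0.012, 0.013, 0.708, -0.706]
force: [0.5, 0.4, -1.1]
opening: 33.5
```

```bash
python3 g.py sync;  python3 g.py pl -75 -20 60 15 0.8 9.5
python3 - <<'E'
from meas import *
s=snapshot("scene"); np.savez("scene20.npz",**s); crop(s,390,140,470,230,6,"pics/s20.png")
E
```

```text
t 22.23 cmd [586.8 257.   17.5] meas [588.3 257.5 120.2] rot err deg [-0.11  0.01  0.23] F [ 0.5  0.4 -1.1] M [ 0.07 -0.04  0.03] open 33.5
[588.3 257.5 120.2] [[-0.999, 0.002, -0.035], [0.035, 0.003, -0.999], [-0.002, -1.0, -0.003]]
t 22.23 cmd [588.3 257.5 120.2] meas [588.3 257.5 120.2] rot err deg [0. 0. 0.] F [ 0.5  0.4 -1.1] M [ 0.07 -0.04  0.03] open 33.5
target [ 544.2 -292.2   88.3]
shift cm [ 2.48  3.01 55.09] turn [-0.0003 -0.0267  0.2597]
```

View pics/s20.png

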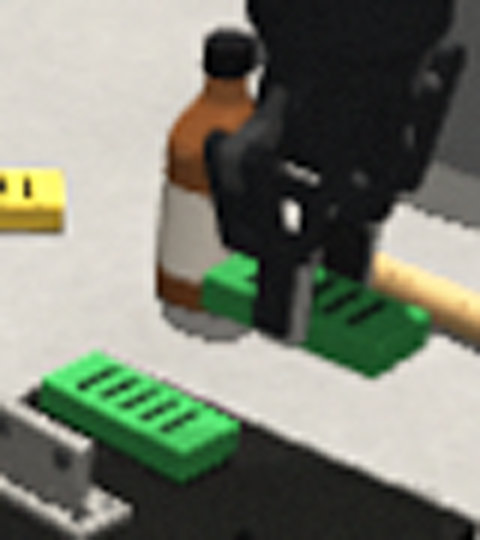

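Request:
carry_out(motion=[0.2,0,2,0,0,0,0.4,0,5,0,0,0,0.6,0,9,0,0,0,0.8,0,13,0,0,0,1,0,17,0,0,0,1.2,0,21,0,0,0.05,1.4,0,25,0,-0.027,0.1,1.6,0.5,29,0,-0.027,0.15,1.8,1,33,0,-0.027,0.2,2,1.5,37,0,-0.027,0.26,2.2,2,41,0,-0.027,0.26,2.4,2.5,45,0,-0.027,0.26])

```text
time_s: 23.28
tool_pos: [544.7, -193.2, 90.1]
orientation: [-0.087, -0.093, -0.7, 0.702]
force: [1.8, 0.1, -0.6]
opening: 33.4
```

```bash
python3 g.py sync;  python3 g.py pl -75 -20 45 15 0.8 9.5
```

```text
t 23.28 cmd [588.3 257.5 120.2] meas [ 544.7 -193.2   90.1] rot err deg [ 0.06 -1.61 14.5 ] F [ 1.8  0.1 -0.6] M [0.02 0.29 0.01] open 33.4
[ 544.7 -193.2   90.1] [[-0.968, 0.252, -0.008], [0.007, -0.003, -1.0], [-0.252, -0.968, 0.001]]
t 23.28 cmd [ 544.7 -193.2   90.1] meas [ 544.7 -193.2   90.1] rot err deg [0. 0. 0.] F [ 1.8  0.1 -0.6] M [0.02 0.29 0.01] open 33.4
target [ 544.2 -292.2   73.3]
shift cm [0.41 1.65 9.89] turn [-0.0012  0.0015  0.0067]
```

Request:
carry_out(motion=[0,0,3,0,0,0,0,0,6,0,0,0.007,0.2,0.5,8.5,0,0,0.007,0.4,1.6,9.8,0,0,0.007,0.4,1.65,9.9,0,0,0.007,0.4,1.65,9.9,0,0,0.007,0.4,1.65,9.9,0,0,0.007])

```text
time_s: 23.87
tool_pos: [546.8, -288.5, 74.3]
orientation: [-0.091, -0.095, -0.701, 0.701]
force: [-0.7, 1.2, -0.1]
opening: 33.6
```

```bash
python3 g.py sync;  python3 g.py pl -75 -20 4 15 0.8 9.5
cat > pic.py <<'E'
import sys
n,u0,v0,u1,v1,k,a,h,w,hh=sys.argv[1],*[float(x) for x in sys.argv[2:]]
from chk import *
sys.argv=["g","x"]
from g import meas
s=snapshot("scene"); np.savez(n+".npz",**s)
_,p,R=meas(); u0,v0,u1,v1=map(int,(u0,v0,u1,v1))
crop(s,u0,v0,u1,v1,k,f"pics/{n}.png")
im=cv2.imread(f"pics/{n}.png")
for kk,X in corners(p,R,a,h,w,hh).items():
    q=(proj(s,X)-[u0,v0])*k; cv2.circle(im,tuple(int(v) for v in q),3,(0,0,255),-1)
cv2.imwrite(f"pics/{n}.png",im)
E
python3 pic.py s21 200 250 300 350 6 0.8 9.5 36 16
```

```text
t 23.87 cmd [ 544.7 -193.2   90.1] meas [ 546.8 -288.5   74.3] rot err deg [-0.1  -0.08  0.49] F [-0.7  1.2 -0.1] M [0.06 0.31 0.09] open 33.6
[ 546.8 -288.5   74.3] [[-0.965, 0.261, -0.006], [0.006, -0.002, -1.0], [-0.261, -0.965, 0.0]]
t 23.87 cmd [ 546.8 -288.5   74.3] meas [ 546.8 -288.5   74.3] rot err deg [0. 0. 0.] F [-0.7  1.2 -0.1] M [0.06 0.31 0.09] open 33.6
target [ 544.2 -292.2   32.3]
shift cm [1.35 3.99 0.36] turn [ 0.0005  0.0029 -0.002 ]
```

View pics/s21.png

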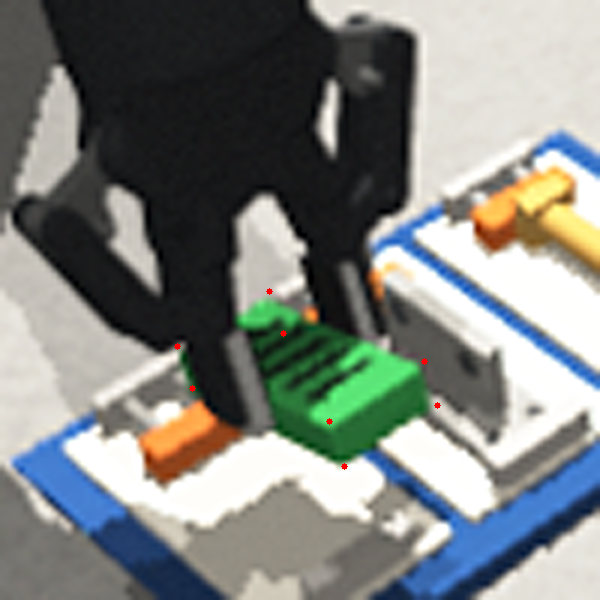

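Request:
carry_out(motion=[0.35,1,0.1,0,0,0,0.7,2,0.2,0,0,0,1,3,0.2,0,0,0,1.25,3.7,0.2,0,0,0,1.35,4.0,0.2,0,0,0,1.38,4.1,0.2,0,0,0,1.38,4.1,0.2,0,0,0,1.38,4.1,0.2,0,0,0])

```text
time_s: 24.58
tool_pos: [544.5, -293.2, 32.2]
orientation: [-0.091, -0.096, -0.7, 0.702]
force: [-0.5, 0.4, 0.1]
opening: 33.8
```

```bash
python3 g.py sync;  python3 g.py pl -75 -20 2 15 0.8 9.5; python3 pic.py s22 215 280 285 350 8 0.8 9.5 36 16
```

```text
t 24.58 cmd [ 546.8 -288.5   74.3] meas [ 544.5 -293.2   32.2] rot err deg [0.16 0.1  0.09] F [-0.5  0.4  0.1] M [-0.05  0.34  0.03] open 33.8
[ 544.5 -293.2   32.2] [[-0.965, 0.262, -0.008], [0.007, -0.005, -1.0], [-0.262, -0.965, 0.002]]
t 24.58 cmd [ 544.5 -293.2   32.2] meas [ 544.5 -293.2   32.2] rot err deg [0. 0. 0.] F [-0.5  0.4  0.1] M [-0.05  0.34  0.03] open 33.8
target [ 544.2 -292.2   30.3]
shift cm [ 0.07  0.18 -0.1 ] turn [-0.0022  0.0012 -0.0036]
```

View pics/s22.png

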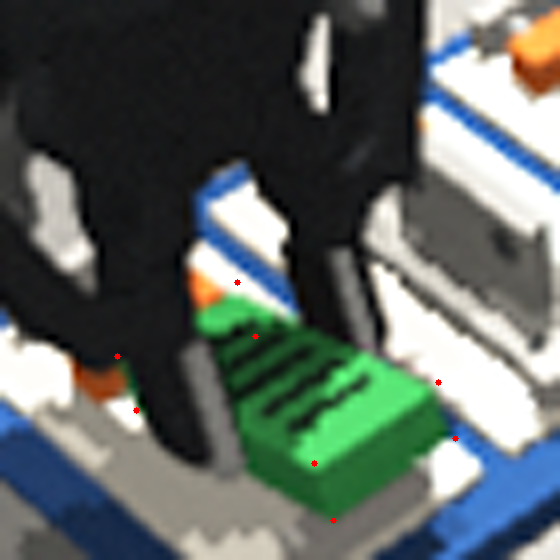

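Request:
carry_out(motion=[0.2,0.05,-0.1,0,0,0,0.4,0.04,-0.2,0,0,0,0.6,-0.02,-0.2,0,0,0,0.8,-0.07,-0.2,0,0,0,1,-0.12,-0.2,0,0,0,1.2,-0.17,-0.2,0,0,0,1.2,-0.17,-0.2,0,0,0])

```text
time_s: 25.22
tool_pos: [533.1, -291.1, 31.0]
orientation: [-0.091, -0.097, -0.699, 0.702]
force: [4.1, 0.1, -0.2]
opening: 33.5
```

```bash
python3 g.py ap 1.2 -0.17 -0.2 0 0 0; python3 pic.py s23 205 275 285 350 8 0.8 9.5 36 16
```

```text
t 25.22 cmd [ 532.4 -291.1   30.7] meas [ 533.1 -291.1   31. ] rot err deg [ 0.01 -0.01  0.11] F [ 4.1  0.1 -0.2] M [ 0.04 -0.53 -0.03] open 33.5
```

View pics/s23.png

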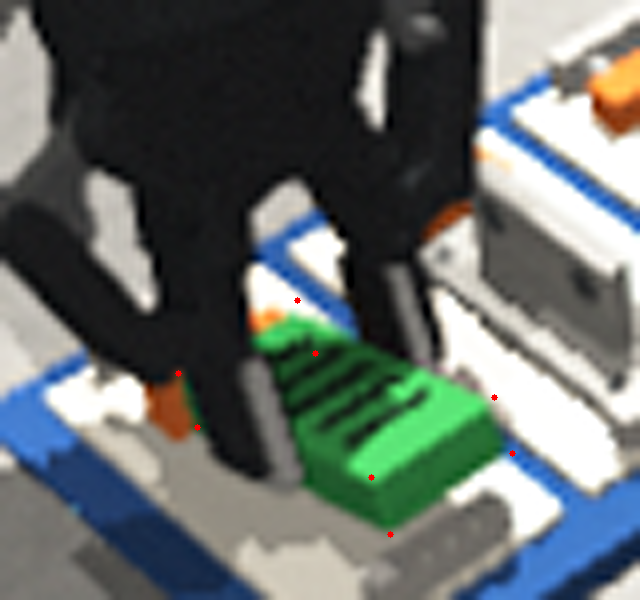

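Request:
carry_out(motion=[0.2,-0.05,0,0,0,0,0.4,-0.11,0,0,0,0,0.6,-0.16,0,0,0,0,0.8,-0.22,0,0,0,0,0.8,-0.22,0,0,0,0])

```text
time_s: 25.68
tool_pos: [524.7, -291.1, 31.0]
orientation: [-0.091, -0.097, -0.699, 0.702]
force: [6.3, 0.1, -1.4]
opening: 34.0
```

```bash
python3 g.py ap 0.8 -0.22 0 0 0 0; python3 pic.py s24 205 275 285 350 8 0.8 9.5 36 16
```

```text
t 25.68 cmd [ 524.2 -291.    30.7] meas [ 524.7 -291.1   31. ] rot err deg [ 0.02 -0.01  0.1 ] F [ 6.3  0.1 -1.4] M [ 0.06 -1.07  0.  ] open 34.0
```

View pics/s24.png

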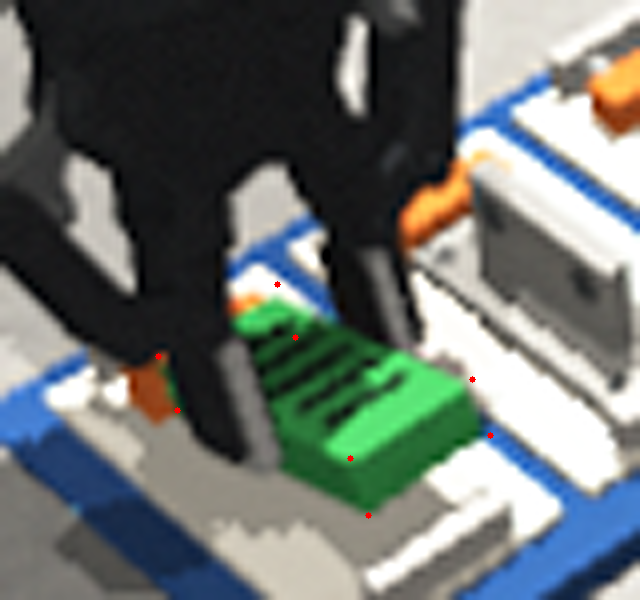

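Request:
carry_out(motion=[0.2,-0.05,0,0,0,0,0.4,-0.11,0,0,0,0,0.6,-0.16,0,0,0,0,0.6,-0.16,0,0,0,0])

```text
time_s: 26.07
tool_pos: [519.4, -291.0, 31.2]
orientation: [-0.092, -0.097, -0.699, 0.702]
force: [8.3, -0.1, -1.2]
opening: 34.1
```

```bash
python3 g.py ap 0.6 -0.16 0 0 0 0; python3 pic.py s25 205 275 285 350 8 0.8 9.5 36 16
```

```text
t 26.07 cmd [ 517.9 -291.    30.7] meas [ 519.4 -291.    31.2] rot err deg [ 0.02 -0.03  0.19] F [ 8.3 -0.1 -1.2] M [ 0.03 -1.38 -0.06] open 34.1
```

View pics/s25.png

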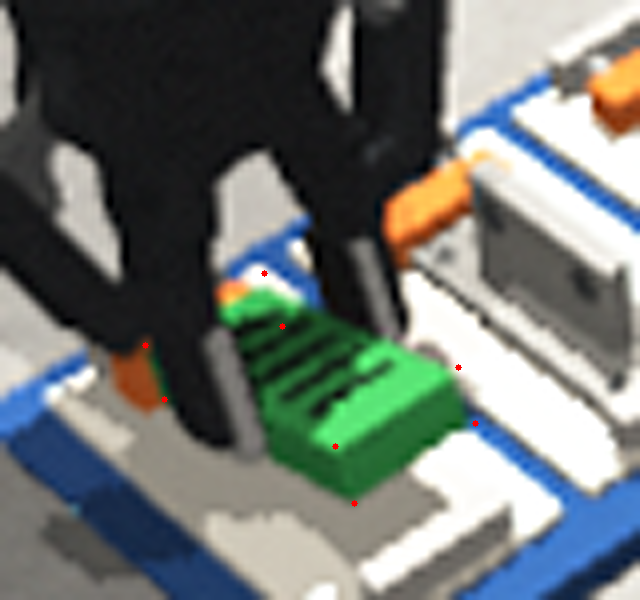

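Fx is 8.3 N, about what the jaw takes at full travel, and the modelled far bottom edge is about 5 mm inside the stop. Now I'll lever it down.

Request:
carry_out(motion=[0.01,0.18,0,0,0,-0.033,0.02,0.37,0,0,0,-0.066,0.03,0.56,0,0,0,-0.1,0.03,0.74,0,0,0,-0.131,0.03,0.74,0,0,0,-0.131])

```text
time_s: 26.53
tool_pos: [523.5, -291.0, 24.7]
orientation: [-0.047, -0.051, -0.704, 0.707]
force: [8.5, -0.3, 3.1]
opening: 33.7
```

```bash
python3 g.py ap 0.03 0.74 0 0 0 -0.131; python3 pic.py s26 205 275 285 350 8 0.8 9.5 36 16
```

```text
t 26.53 cmd [ 519.6 -291.    23.5] meas [ 523.5 -291.    24.7] rot err deg [ 0.06 -0.1   0.27] F [ 8.5 -0.3  3.1] M [ 0.04 -1.39 -0.02] open 33.7
```

View pics/s26.png

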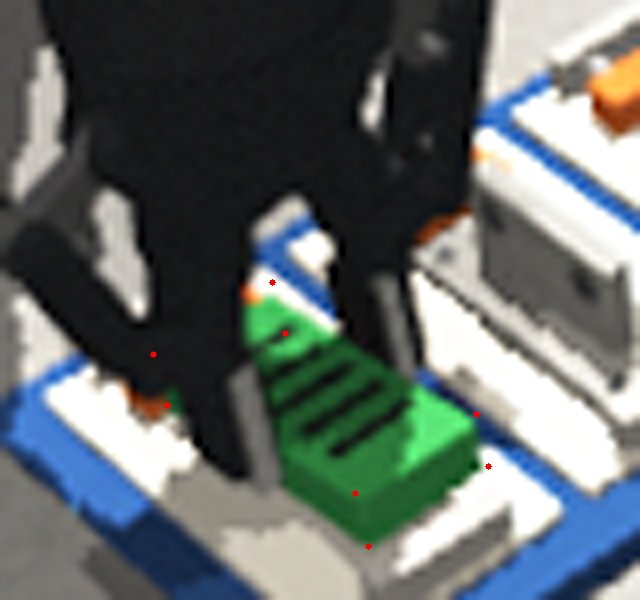

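Request:
carry_out(motion=[0.15,-0.02,0,0,0,0,0.35,-0.04,0,0,0,0,0.35,-0.04,0,0,0,0,0.35,-0.04,0,0,0,0])

```text
time_s: 26.92
tool_pos: [520.3, -291.0, 25.0]
orientation: [-0.048, -0.053, -0.704, 0.707]
force: [11.6, 0.9, 0.9]
opening: 33.7
```

```bash
python3 g.py ap 0.35 -0.04 0 0 0 0
python3 - <<'E'
import sys; sys.argv=["g","x"]
from g import *
s,p,R=meas(); M=R.as_matrix(); th=np.arcsin(-M[2,0]); print(np.degrees(th))
rel=p[0]-525.35; xb=rel-42.8*np.cos(th)+9.5*np.sin(th); print("xb",xb,"far",xb+84*np.cos(th),"zb",p[2]-8-42.8*np.sin(th)-9.5*np.cos(th))
E
```

```text
t 26.92 cmd [ 516.1 -291.    23.4] meas [ 520.3 -291.    25. ] rot err deg [ 0.06 -0.07  0.48] F [11.6  0.9  0.9] M [ 0.09 -2.32 -0.06] open 33.7
8.178322967578719
xb -46.05080066953296 far 37.09492955081177 zb 1.5104749243733426
```

Request:
carry_out(motion=[0,0.2,0,0,0,-0.033,-0.01,0.4,0,0,0,-0.066,-0.02,0.6,0,0,0,-0.1,-0.02,0.8,0,0,0,-0.135,-0.02,0.86,0,0,0,-0.138,-0.02,0.86,0,0,0,-0.138])

```text
time_s: 27.42
tool_pos: [521.1, -291.2, 17.4]
orientation: [0.002, -0.004, -0.706, 0.709]
force: [5.0, 1.8, 17.3]
opening: 34.0
```

```bash
python3 g.py ap -0.02 0.86 0 0 0 -0.138; python3 pic.py s27 205 275 285 350 8 0.8 9.5 36 16;  python3 - <<'E'
import sys; sys.argv=["g","x"]
from g import *
s,p,R=meas(); M=R.as_matrix(); th=np.arcsin(-M[2,0]); print(np.degrees(th))
rel=p[0]-525.35; xb=rel-42.8*np.cos(th)+9.5*np.sin(th); print("xb",xb,"far",xb+84*np.cos(th),"zb",p[2]-8-42.8*np.sin(th)-9.5*np.cos(th))
E
```

```text
t 27.42 cmd [ 517.4 -291.    14.9] meas [ 521.1 -291.2   17.4] rot err deg [ 0.11 -0.04  0.37] F [ 5.   1.8 17.3] M [ 0.47 -1.12 -0.11] open 34.0
0.20056049402174883
xb -47.012232991125124 far 36.987252379746984 zb -0.2108718561268379
```

View pics/s27.png

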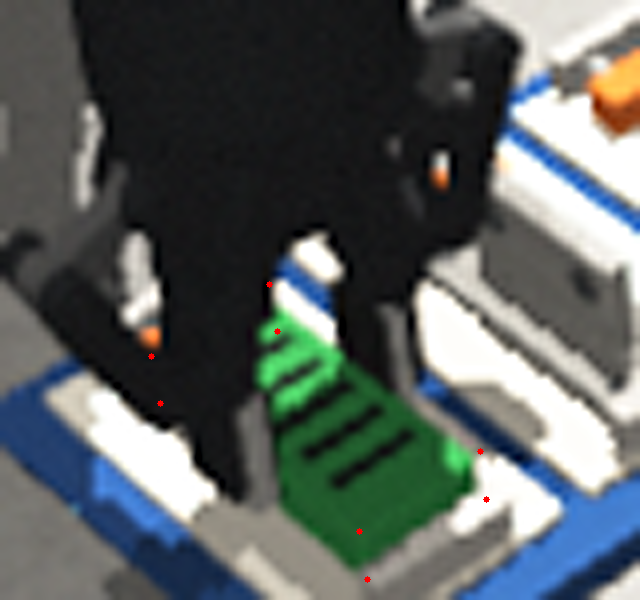

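Request:
carry_out(motion=[-0.2,0,0,0,0,0,-0.4,0,0,0,0,0,-0.6,0,0,0,0,0,-0.8,0,0,0,0,0,-0.95,0,0,0,0,0,-0.95,0,0,0,0,0])

```text
time_s: 27.97
tool_pos: [523.0, -291.4, 17.4]
orientation: [0.007, 0.0, -0.706, 0.708]
force: [-9.0, 3.9, 28.7]
opening: 33.9
```

```bash
python3 g.py ap -0.95 0 0 0 0 0
python3 - <<'E'
import sys; sys.argv=["g","x"]
from g import *
s,p,R=meas(); M=R.as_matrix(); th=np.arcsin(-M[2,0]); print(np.degrees(th))
rel=p[0]-525.35; xb=rel-42.8*np.cos(th)+9.5*np.sin(th); print("xb",xb,"far",xb+84*np.cos(th),"zb",p[2]-8-42.8*np.sin(th)-9.5*np.cos(th))
E
```

```text
t 27.97 cmd [ 526.9 -291.1   14.8] meas [ 523.  -291.4   17.4] rot err deg [ 0.07  0.09 -0.35] F [-9.   3.9 28.7] M [ 1.06  1.84 -0.2 ] open 33.9
-0.5595789671461308
xb -45.225052638588906 far 38.77094124709261 zb 0.27227581188940064
```

Request:
carry_out(motion=[0,-0.1,0,0,0,0,0,-0.18,0,0,0,0,0,-0.18,0,0,0,0])

```text
time_s: 28.22
tool_pos: [525.9, -291.3, 17.5]
orientation: [0.005, -0.001, -0.706, 0.708]
force: [-1.2, 0.6, 12.2]
opening: 34.0
```

```bash
python3 g.py ap 0 -0.18 0 0 0 0; python3 pic.py s28 205 275 285 350 8 0.8 9.5 36 16
python3 - <<'E'
from h import *
t=snapshot("top"); np.savez("top28.npz",**t); crop(t,340,195,450,275,7,"pics/t28.png")
E
```

```text
t 28.22 cmd [ 526.9 -291.1   16.6] meas [ 525.9 -291.3   17.5] rot err deg [ 0.03  0.05 -0.07] F [-1.2  0.6 12.2] M [ 0.31  0.38 -0.17] open 34.0
```

View pics/s28.png

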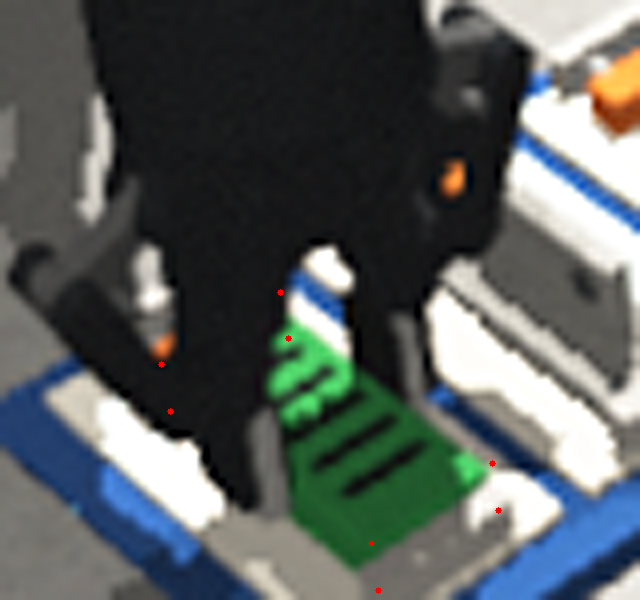

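View pics/t28.png

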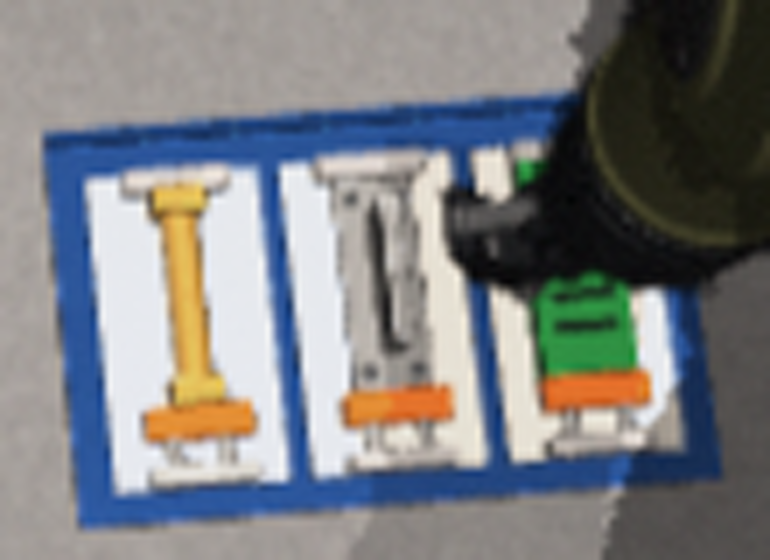

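Request:
carry_out(motion=[0,0,0,0,0,0,0,0,0,0,0,0,0,0,0,0,0,0,0,-0.5,0,0,0,0,0,-2,0,0,0,0,0,-5,0,0,0,0,0,-8,0,0,0,0,-2,-10,-4,0,0,0,-4,-10,-8,0,0,0,-6,-10,-12,0,0,0,-8,-10,-16,0,0,0,-10,-10,-16,0,0,0], fingers=5.5)

```text
time_s: 29.32
tool_pos: [628.1, -124.4, 116.6]
orientation: [-0.003, -0.001, 0.708, -0.707]
force: [0.6, 1.5, -0.6]
opening: 55.2
```

```bash
python3 g.py sync
python3 - <<'E'
from meas import *
t=snapshot("top"); np.savez("top29.npz",**t); crop(t,275,155,450,275,4.5,"pics/t29.png")
s=snapshot("scene"); np.savez("scene29.npz",**s); crop(s,195,255,325,355,6,"pics/s29.png")
h=hsv(t)[...,0];S=hsv(t)[...,1];V=hsv(t)[...,2]
m=(h>4)&(h<18)&(S>170)&(V>80)
for c in blobs(m,8,400):
    x,y,w,hh=cv2.boundingRect(c)
    if 350<x<450 and 200<y<270: print((x,y,w,hh),rectw(t,c,20.5))
E
```

```text
t 29.32 cmd [ 526.9 -291.1   16.6] meas [ 628.1 -124.4  116.6] rot err deg [-0.2  -0.34 -0.08] F [ 0.6  1.5 -0.6] M [ 0.07 -0.05 -0.01] open 55.2
[ 628.1 -124.4  116.6] [[-1.0, -0.005, -0.002], [0.002, 0.001, -1.0], [0.005, -1.0, -0.001]]
(361, 252, 15, 6) (array([ 480.2, -140.2,   37.7,   12.6,   89.8]), array([ 479.7, -140.6]))
(390, 251, 6, 5) (array([ 477.8, -204.8,   13.5,   10.7,   85. ]), array([ 479.1, -203.7]))
```

View pics/t29.png

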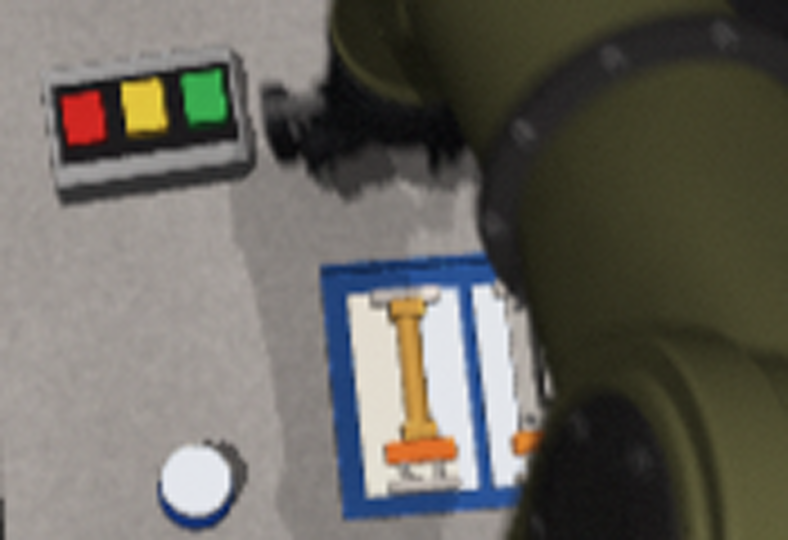

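View pics/s29.png

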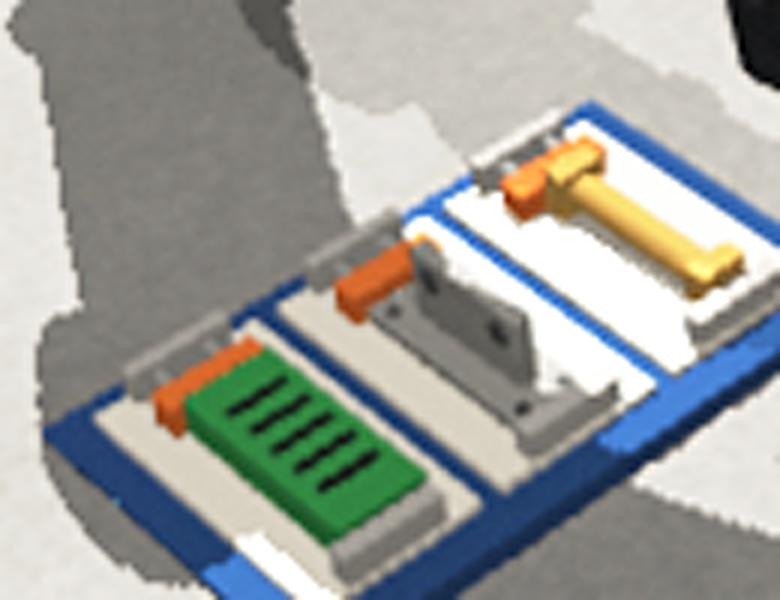

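Run:
```python
from meas import *
for n,z in (("top29",55),("scene29",55),("top0",55)):
    s=load(n); H=hsv(s); h,S,V=H[...,0],H[...,1],H[...,2]
    m=(h>50)&(h<85)&(S>120)&(V>60)
    for c in blobs(m,60,900):
        b=cv2.boundingRect(c)
        if (n[0]=="t" and 300<b[0]<330 and b[1]<190) or (n[0]=="s" and 380<b[0]<400 and b[1]>270): print(n,b,rectw(s,c,z))
s=load("scene29"); crop(s,370,255,445,325,9,"pics/s29k.png")
X=ray(load("top0"),*[0,0],55)
```

```text
top29 (315, 170, 11, 13) (array([694.2, -33.1,  31.6,  25.2,   3.8]), array([694.2, -33.2]))
scene29 (389, 286, 19, 17) (array([697.8, -42.7,  36.7,  36.3,   4.9]), array([698.2, -43.2]))
top0 (315, 170, 11, 13) (array([694.2, -33.2,  31.2,  24.8,   5. ]), array([694.3, -32.8]))
```

View pics/s29k.png

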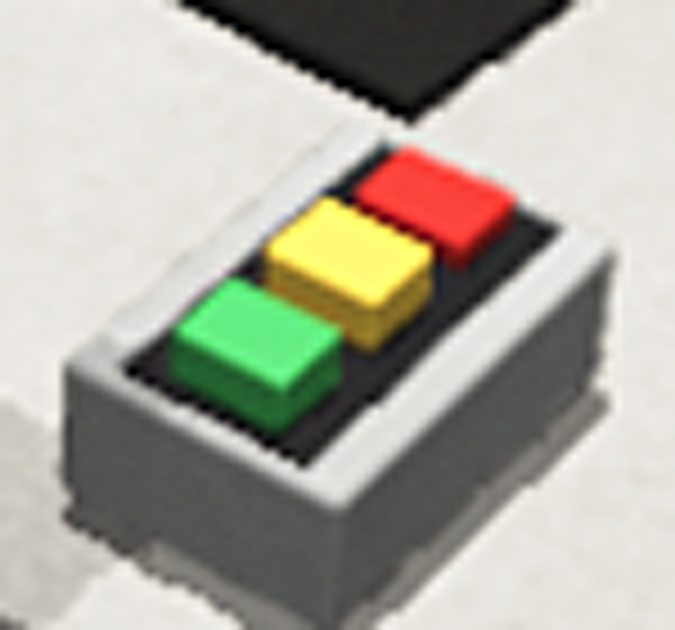

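```bash
python3 - <<'E'
from h import *
T=load("top0");S=load("scene29")
print(ray(S,370+258/9,255+334/9,55), tri(T,(320,176),S,(370+258/9,255+334/9)))
E
python3 g.py to 694 -34 85 0 0
```

```text
[696.18203296 -38.22510034  55.        ] [694.6 -34.   51.7]
shift cm [-6.59  3.14 -9.05] turn [ 0.0012 -0.0022  0.005 ] rot deg 0.3
```

Request:
carry_out(motion=[-1.5,0,-2.5,0,0,0,-3,0.3,-5,0,0,0,-5,0.6,-7,0,0,0,-6.6,1.5,-8.9,0,0,0,-6.7,2.8,-8.9,0,0,0,-6.7,3.2,-8.9,0,0,0,-6.7,3.2,-8.9,0,0,0,-6.7,3.2,-8.9,0,0,0], fingers=0, squeeze=40)

```text
time_s: 30.08
tool_pos: [695.0, -45.5, 82.9]
orientation: [0.006, -0.002, -0.706, 0.708]
force: [0.1, -0.2, -0.9]
opening: 0.0
```

```bash
python3 g.py sync
python3 - <<'E'
from meas import *
p=sense()["tool_pos"]
s=snapshot("scene"); np.savez("scene30.npz",**s); crop(s,340,230,440,320,7,"pics/s30.png")
print((proj(s,p-np.array([0,0,8]))-[340,230])*7,(proj(s,p-np.array([0,0,15]))-[340,230])*7)
t=snapshot("top"); np.savez("top30.npz",**t); crop(t,340,195,450,275,7,"pics/t30.png")
h=hsv(t)[...,0];S=hsv(t)[...,1];V=hsv(t)[...,2]
m=(h>4)&(h<18)&(S>170)&(V>80)
for c in blobs(m,8,400):
    x,y,w,hh=cv2.boundingRect(c)
    if 350<x<450 and 200<y<270: print((x,y,w,hh),rectw(t,c,20.5))
E
```

```text
t 30.08 cmd [ 628.1 -124.4  116.6] meas [695.  -45.5  82.9] rot err deg [ 0.27  0.46 -0.04] F [ 0.1 -0.2 -0.9] M [-0.   -0.02 -0.  ] open 0.0
[695.  -45.5  82.9] [[-1.0, -0.006, -0.01], [0.01, -0.004, -1.0], [0.006, -1.0, 0.004]]
[395.34093071 391.03462389] [393.90515196 410.20547083]
```

View pics/s30.png

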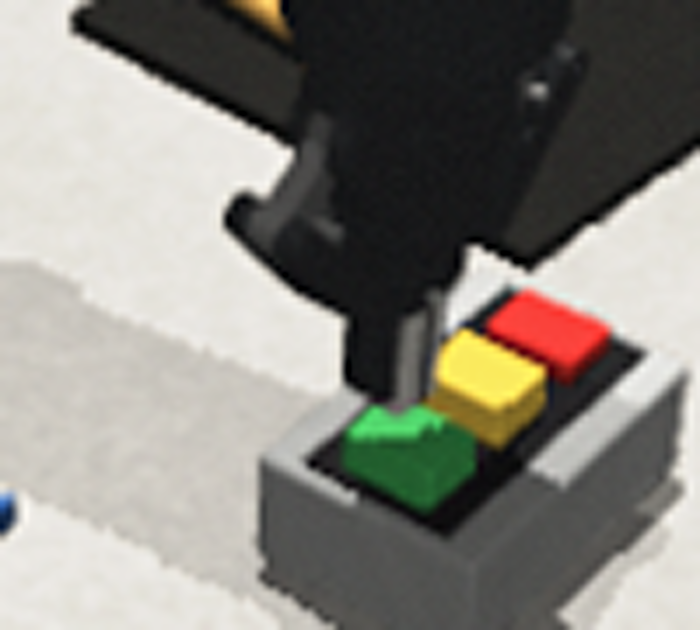

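View pics/t30.png

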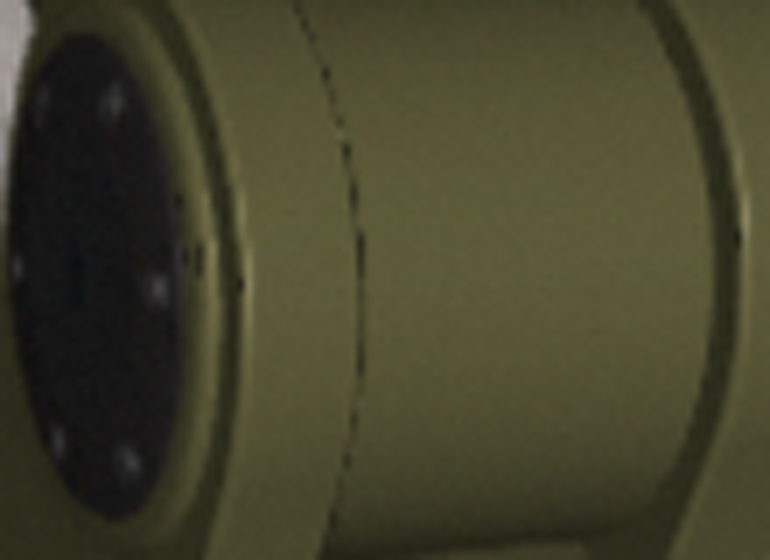

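Run:
```python
from meas import *
S0=load("scene0");S1=load("scene29")
for n,a,b in (("cover bay",(225.8,330.3),(224.7,327.5)),("bracket bay",(256.8,311.1),(254.7,308.3))):
    print(n,ray(S0,*a,9).round(1),ray(S1,*b,9).round(1))
crop(S1,215,300,275,355,12,"pics/s29c.png")
T=load("top29");
```

```text
cover bay [ 491.5 -316.3    9. ] [ 483.6 -313.3    9. ]
bracket bay [ 492.6 -239.9    9. ] [ 482.8 -237.6    9. ]
```

View pics/s29c.png

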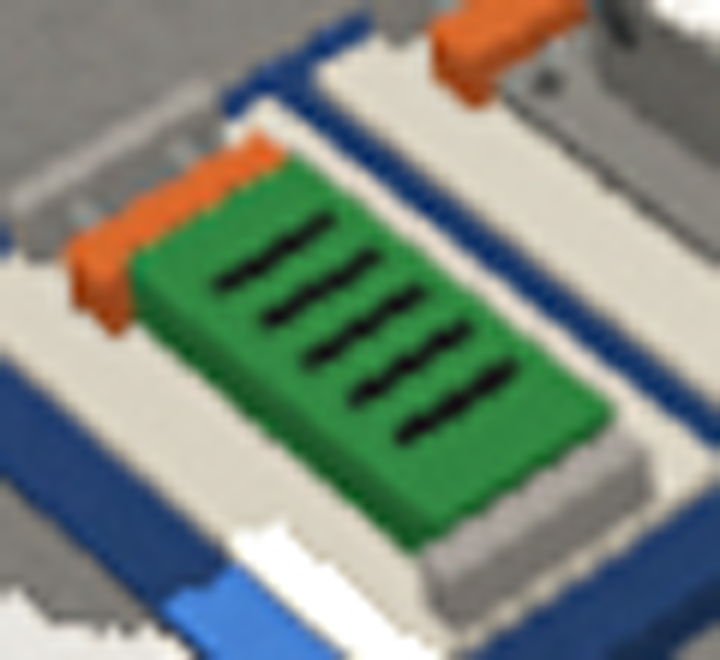

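The tray is complete: the enlarged crop shows the cover flat and straight between jaw and stop. Now I'll centre over the green key and press it slowly.

Request:
carry_out(motion=[0,0,-0.4,0,0,0,0,0.2,-0.8,0,0,0,0,0.4,-1.0,0,0,0,0,0.6,-1.0,0,0,0,0,0.6,-1.0,0,0,0])

```text
time_s: 30.6
tool_pos: [695.7, -32.9, 76.7]
orientation: [0.004, -0.001, -0.706, 0.708]
force: [0.6, -0.7, -0.1]
opening: 0.2
```

```bash
python3 g.py sync
python3 - <<'E'
from meas import *
s=snapshot("scene"); np.savez("scene31.npz",**s); crop(s,370,230,440,320,7,"pics/s31.png")
E
```

```text
t 30.60 cmd [695.  -45.5  82.9] meas [695.7 -32.9  76.7] rot err deg [-0.08 -0.15  0.05] F [ 0.6 -0.7 -0.1] M [ 0.04 -0.06  0.07] open 0.2
[695.7 -32.9  76.7] [[-1.0, -0.005, -0.008], [0.008, -0.002, -1.0], [0.005, -1.0, 0.002]]
```

View pics/s31.png

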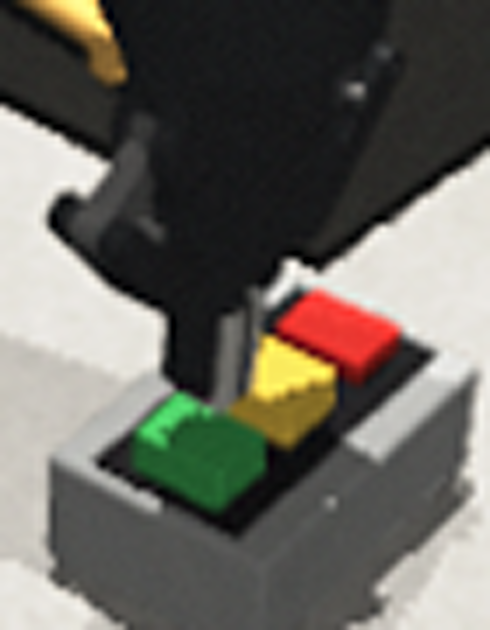

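Request:
carry_out(motion=[0,0,0.15,0,0,0,0,0.1,0.35,0,0,0,0,0.3,0.35,0,0,0,0,0.5,0.35,0,0,0,0,0.7,0.35,0,0,0,0,0.7,0.35,0,0,0])

```text
time_s: 31.15
tool_pos: [695.7, -36.8, 69.5]
orientation: [0.005, -0.001, -0.706, 0.708]
force: [0.0, 0.2, -0.2]
opening: 0.3
```

```bash
python3 g.py ap 0 0.7 0.35 0 0 0
```

```text
t 31.15 cmd [695.6 -36.4  69.7] meas [695.7 -36.8  69.5] rot err deg [-0.    0.04 -0.01] F [ 0.   0.2 -0.2] M [-0.03  0.01  0.04] open 0.3
```

Not touching yet. I'll press down in small rows.

Request:
carry_out(motion=[0,0.15,0,0,0,0,0,0.3,0,0,0,0,0,0.45,0,0,0,0,0,0.6,0,0,0,0,0,0.75,0,0,0,0,0,0.9,0,0,0,0,0,0.9,0,0,0,0])

```text
time_s: 31.73
tool_pos: [696.0, -36.8, 61.6]
orientation: [0.004, -0.002, -0.706, 0.708]
force: [-2.0, -0.3, 4.0]
opening: 0.2
```

```bash
python3 g.py ap 0 0.9 0 0 0 0
```

```text
t 31.73 cmd [695.6 -36.4  60.7] meas [696.  -36.8  61.6] rot err deg [0.01 0.04 0.06] F [-2.  -0.3  4. ] M [0.01 0.24 0.01] open 0.2
```

Request:
carry_out(motion=[0,0.12,0,0,0,0,0,0.24,0,0,0,0,0,0.36,0,0,0,0,0,0.48,0,0,0,0,0,0.6,0,0,0,0,0,0.6,0,0,0,0])

```text
time_s: 32.23
tool_pos: [696.0, -36.8, 54.8]
orientation: [0.004, -0.001, -0.706, 0.708]
force: [0.8, -0.4, 1.8]
opening: 0.3
```

```bash
python3 g.py ap 0 0.6 0 0 0 0
```

```text
t 32.23 cmd [695.6 -36.4  54.7] meas [696.  -36.8  54.8] rot err deg [-0.01  0.04  0.04] F [ 0.8 -0.4  1.8] M [ 0.07 -0.01  0.  ] open 0.3
```

Request:
carry_out(motion=[0,0.1,0,0,0,0,0,0.2,0,0,0,0,0,0.3,0,0,0,0,0,0.3,0,0,0,0])

```text
time_s: 32.57
tool_pos: [696.2, -37.0, 53.8]
orientation: [0.004, -0.002, -0.706, 0.708]
force: [-3.4, -0.9, 12.3]
opening: 0.1
```

```bash
python3 g.py ap 0 0.3 0 0 0 0
python3 - <<'E'
from meas import *
s=snapshot("scene"); np.savez("scene32.npz",**s); crop(s,370,230,440,320,7,"pics/s32.png")
E
```

```text
t 32.57 cmd [695.6 -36.5  51.7] meas [696.2 -37.   53.8] rot err deg [0.03 0.06 0.11] F [-3.4 -0.9 12.3] M [-0.16  0.88 -0.01] open 0.1
```

View pics/s32.png

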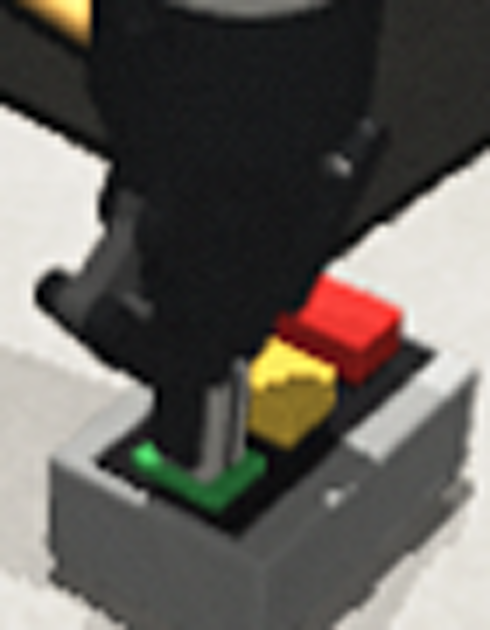

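The press reached the hard stop at 12 N and the red key popped up. I'll lift off and check everything.

Request:
carry_out(motion=[0,-0.3,0,0,0,0,0,-1,0,0,0,0,0,-3,0,0,0,0,0,-6,0,0,0,0,0,-10,0,0,0,0,4,-14,0,0,0,0,8,-18,0,0,0,0,12,-20,-2,0,0,0,16,-20,-4,0,0,0,20,-20,-6,0,0,0,22,-20,-8,0,0,0,22,-20,-8,0,0,0])

```text
time_s: 33.62
tool_pos: [473.5, 47.7, 253.8]
orientation: [0.004, -0.001, -0.706, 0.708]
force: [-0.4, 1.1, -0.4]
opening: 0.0
```

Request:
carry_out(motion=[0,0,-3,0,0,0,0,0,-6,0,0,0,0,0,-9,0,0,0,0,0,-9,0,0,0,0,0,-9,0,0,0,0,0,-9,0,0,0])

```text
time_s: 34.12
tool_pos: [478.0, 134.9, 252.6]
orientation: [0.004, -0.001, -0.706, 0.708]
force: [0.1, -0.9, -0.0]
opening: 0.0
```

Run:
```python
from meas import *
import sys
t=snapshot("top"); np.savez("top33.npz",**t); cv2.imwrite("pics/t33.png",t["img"])
s=snapshot("scene"); np.savez("scene33.npz",**s); cv2.imwrite("pics/s33.png",s["img"]); crop(s,375,255,445,325,9,"pics/s33k.png")
h=hsv(t)[...,0];S=hsv(t)[...,1];V=hsv(t)[...,2]
m=(h>4)&(h<18)&(S>170)&(V>80)
for c in blobs(m,8,400):
    x,y,w,hh=cv2.boundingRect(c)
    if 350<x<450 and 200<y<270: print((x,y,w,hh),rectw(t,c,20.5))
m=(h>50)&(h<85)&(S>120)&(V>40)
for c in blobs(m,60,900): print("green",cv2.boundingRect(c),rectw(t,c,24))
st=sense(); print(st["time_s"],st["tool_pos"],st["force"])
```

```text
(361, 251, 15, 7) (array([ 480.8, -140.5,   36.9,   16. ,   85. ]), array([ 480. , -140.4]))
(390, 250, 14, 6) (array([ 478.5, -215.3,   35.3,   11.1,   89.8]), array([ 478.4, -215.5]))
(418, 248, 15, 5) (array([ 478.2, -290.8,   37.2,   10.7,   85. ]), array([ 477.9, -290.8]))
green (196, 256, 15, 26) (array([479.9, 290.3,  67.6,  36. ,  -1.5]), array([469.3, 295.5]))
green (414, 217, 17, 31) (array([ 5.258e+02, -2.880e+02,  8.220e+01,  3.540e+01, -2.000e-01]), array([ 525.7, -288.1]))
green (315, 171, 11, 13) (array([703.2, -34.2,  33.4,  26.1,   2.8]), array([703.2, -34.1]))
green (199, 96, 11, 31) (array([927.1, 277.2,  94.5,  22.7,   6.4]), array([930. , 277.2]))
34.2167 [478.23548652 134.12572702 252.57169073] [ 0.19487424 -0.15216324  0.31921904]
```

View pics/t33.png

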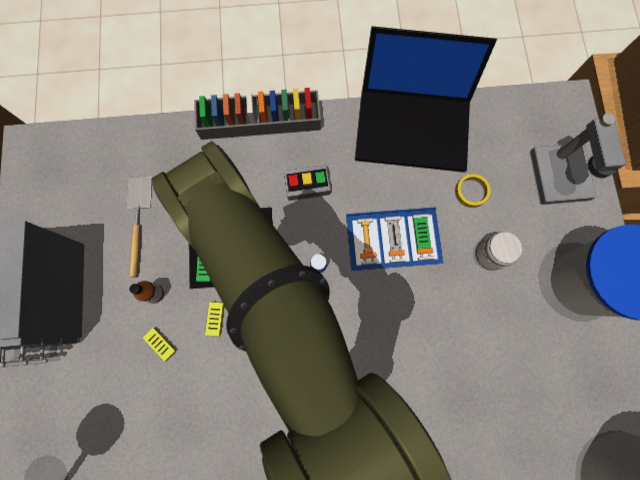

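View pics/s33.png

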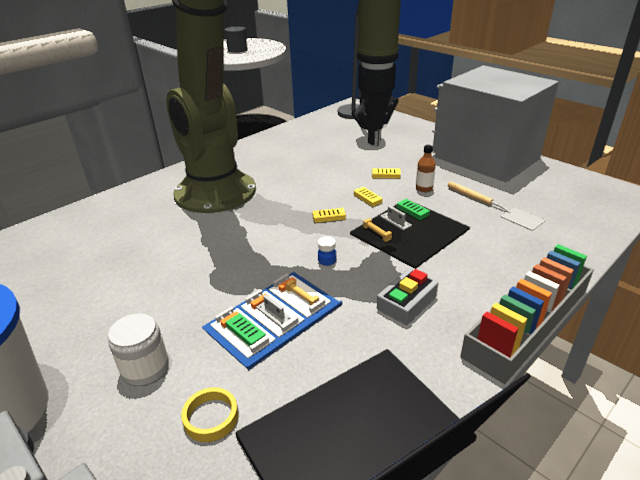

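View pics/s33k.png

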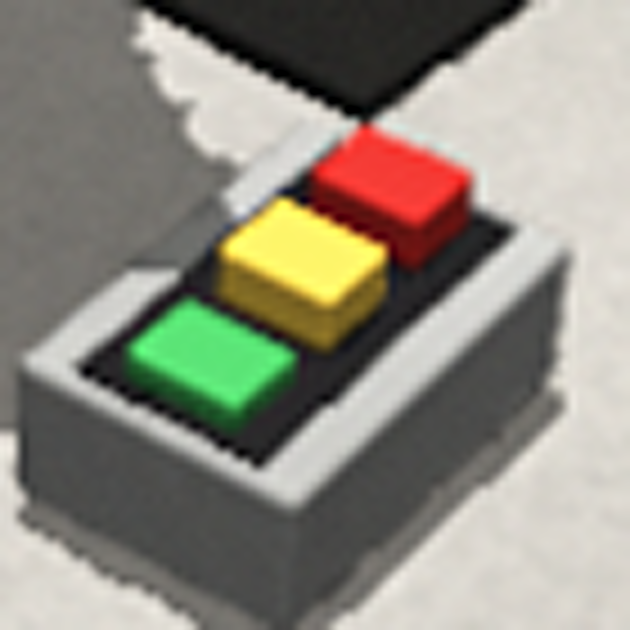

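Green is latched down, and red and amber are up. All three jaws are about 9–10 mm back, one spare of each type is on the mat, and nothing else on the bench has moved. I'm handing in.

```bash
python3 -c "
from plant import sign_off
print(sign_off())"
```

```text
the job is handed in; nothing more can be done
None
```

I added a bracket (middle bay) and a green cover (right bay) to the shaft already in the tray. Then I pressed the green key to its hard stop and handed the job in at about 34 s. No verdict was reported.

**Bracket, first try failed:** it slid in the grip and its near end seems to have caught on the jaw top. I set it back on the mat, regripped and tried again. It slid about 15 mm in the grip during that push too, but the jaw went right back and it levered down inside the stop.

**Last checks:**
- **Jaws:** measured from the top camera, they sit about 9.8 mm (bracket) and 9.5 mm (cover) back from where they stood free. The shaft's jaw, which was never free to compare, sits level with them.
- **Parts:** all three lie flat and straight inside the stops. The bracket's plate height came out at 11.5–12.6 mm where it should be 14 mm, within about 2.5 mm and near the 2 mm camera calibration.
- **Keys:** green is latched down, red and amber are up.
- **Surplus:** one cover, one bracket and one shaft remain on the mat.
- **Bystanders:** by eye, nothing else had moved; I didn't measure this.

The two cameras disagreed by up to 5 mm in y on the tray and the key, so I used values in between.

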